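Complete the staking tray and present it at the press

TASK

Get the wooden staking tray ready for the fitter at the press: put a spare steel bush, standing and fully down, into each pocket of the tray that is empty. Then lift the tray by its bridge handle and carry it over to just in front of the staking press, so gently and level that the loose steel ball never leaves its shallow cup. Finish still holding it there, steady and level, in line with the press's square table and a little above the table's height, so that the fitter can take the parts from it.

Things in the scene. Friction and masses are not known exactly. Their poses are not given: they have to be found in the camera images.
- tray: Wooden tray with dark edges, 160 mm (its x) by 130 mm (its y), on rubber feet, 0.24 to 0.4 kg. Origin: centre of its underside, z up; flat top at 16 mm. Bush pockets near the four corners, ball cup at the middle of the +x end, and over the middle a bridge handle on two posts (see handle), with 20 mm free below its bar. Stands on the bench, yaw within 35 degrees of 0.
- handle (a point): Centre of the tray's aluminium handle bar, 49 mm above the underside, nearly over the loaded tray's centre of mass. The bar is 72 mm long along the tray's x, 12 mm thick along its y, 26 mm high (36 to 62 mm above the underside); pinch it across its thickness.
- pocket_1 (a point): One of the tray's four round bush pockets, 24 mm wide with a small bevel at the mouth, 6 mm deep: a seated bush stands 8 mm proud of the tray top. This point is the centre of the pocket floor, 10 mm above the underside, at tray x = +45 mm, y = +40 mm. Empty if no bush is near; a seated bush has its origin on this point.
- pocket_2 (a point): One of the tray's four round bush pockets, 24 mm wide with a small bevel at the mouth, 6 mm deep: a seated bush stands 8 mm proud of the tray top. This point is the centre of the pocket floor, 10 mm above the underside, at tray x = +45 mm, y = -40 mm. Empty if no bush is near; a seated bush has its origin on this point.
- pocket_3 (a point): One of the tray's four round bush pockets, 24 mm wide with a small bevel at the mouth, 6 mm deep: a seated bush stands 8 mm proud of the tray top. This point is the centre of the pocket floor, 10 mm above the underside, at tray x = -45 mm, y = +40 mm. Empty if no bush is near; a seated bush has its origin on this point.
- pocket_4 (a point): One of the tray's four round bush pockets, 24 mm wide with a small bevel at the mouth, 6 mm deep: a seated bush stands 8 mm proud of the tray top. This point is the centre of the pocket floor, 10 mm above the underside, at tray x = -45 mm, y = -40 mm. Empty if no bush is near; a seated bush has its origin on this point.
- cup (a point): Where the ball's centre lies when central in its cup: tray x = +55, y = 0, 23.5 mm above the underside. The cup is a round recess 18 mm wide, only 2.5 mm deep, with a rubber floor; the ball wanders 2 to 3 mm in it, and climbs over the rim if the tray is tipped some 35 degrees, or less with a jolt.
- ball_center (a point): Centre of the loose staking ball: polished steel, 20 mm in diameter, 33 g. It lies in the cup from the start and must stay there.
- bush_1: A steel bush: short thick ring of 22 mm outside diameter, 14 mm high, 30 g, standing upright. Origin: centre of its underside, z up. At the start it sits in one of the tray's pockets (which one varies).
- bush_2: A steel bush: short thick ring of 22 mm outside diameter, 14 mm high, 30 g, standing upright. Origin: centre of its underside, z up. At the start it sits in one of the tray's pockets (which one varies).
- bush_3: A steel bush: short thick ring of 22 mm outside diameter, 14 mm high, 30 g, standing upright. Origin: centre of its underside, z up. At the start a spare, standing on the bench to the right of the tray; there are three spares for two empty pockets, so one is left over.
- bush_4: A steel bush: short thick ring of 22 mm outside diameter, 14 mm high, 30 g, standing upright. Origin: centre of its underside, z up. At the start a spare, standing on the bench to the right of the tray; there are three spares for two empty pockets, so one is left over.
- bush_5: A steel bush: short thick ring of 22 mm outside diameter, 14 mm high, 30 g, standing upright. Origin: centre of its underside, z up. At the start a spare, standing on the bench to the right of the tray; there are three spares for two empty pockets, so one is left over.
- brass_gauge: Bystander among the spares: a flat brass ring gauge, 32 mm in diameter, 9 mm high; too wide for the pockets. Origin: centre of its underside. Not to be disturbed.
- sanding_block: Bystander: cork sanding block 46 x 76 x 26 mm lying on the bench in front of the press. Origin: centre of its underside. Not to be disturbed.
- tape_roll: Bystander: roll of pale tape, 70 mm in diameter, 19 mm high, lying flat on the bench in front of the press. Origin: centre of its underside. Not to be disturbed.
- press_front (a point): Middle of the top front edge of the press's green base plate (26 mm above the bench), straight in front of the middle of its 80 mm square table, whose top is 12 mm higher. Axes as the world's (x away from the robot, y left, z up). Hold the tray with its centre 80 to 140 mm nearer the robot than this point, at the same y, underside 60 to 130 mm above it. Things on the bench there are under 30 mm tall.

How it is judged:
By the outcome, as a careful person would: the job done as asked, in the order asked, and still so for the second after the job is handed in, while the arm keeps its last pose, push and grip.
It also fails if it takes over 64 s, if anything falls off the work surface, if the arm or the gripper's body presses on something with over 40 N, if the wrist force passes 120 N, or if a joint passes its speed limit or range.

ROBOT

A 7-joint arm with a two-finger parallel gripper is mounted at the origin on a cart in front of the work surface, level with it; the furniture and walls round the work are solid. World frame = base frame: x ahead of the robot, y to its left, z up, the work surface at z = 0. Lengths are in m, angles in rad, forces in N, time in s.
With the tool pointing down it reaches from about 0.425 to 0.875 m from the base axis. Payload 4.7 kg.
Tool frame: the origin (TCP) lies at the very end of the fingers, on their centre line; the grasp point (between the pads) lies 19 mm behind it (ctrl.grasp_offset is the distance from the TCP to the grasp point, in m); z points along the fingers, y is the direction in which the jaws open and shut (so a half turn about z gives the same grasp; the last joint's range is limited). The gripper opens to 87 mm and grips with 3 to 60 N. Pads are 19 mm wide; open, the fingers measure 117 mm over their backs; the gripper's body (75 mm by 190 mm) begins 51 mm behind the grasp point.
Start: joints at [-1.292, 0.321, -0.07, 1.45, 0.023, 1.371, -0.057], TCP at [0.17, 0.627, 0.223] pointing down, gripper open.
Joint ranges: [-2.86, 2.86], [-0.3, 2.09], [-1.38, 1.24], [0.06, 2.45], [-1.56, 4.7], [0.09, 2.05], [-2.69, 2.69]. Speed limits (rad/s): [2.57, 2.57, 3.14, 3.14, 3.14, 3.14, 3.14].

INTERFACE

Orientations are given as a rotation vector (axis times angle).
In Python, from bench import ctrl gives the robot as it stands.
- The arm moves only by the shell command python3 -m creep 'ROWS' [FORCE]. ROWS is JSON, a list that holds one entry, the list of rows, each a list of 7 numbers: the opening, from 0 (shut) to 1 (fully open), then the shift along the tool's x, y, z in mm, then the turn, a rotation vector about the tool's x, y, z in rad. In form: [[[grip, dx, dy, dz, rx, ry, rz], ...]]. A call has 1 to 5 rows; each row is the pose to reach, as a shift and turn from the pose commanded when the call began, along the tool's axes at that moment; what a row does not reach only later rows make up. A row lasts 1/10 s, in which the tool goes at most 50 mm and 8.59 degrees, less where a joint would pass 70% of its speed; a pose out of reach is approached as far as the arm can. A call with a gripper value outside its range is refused whole. The fingers move at their own pace and stop on an object; FORCE is the grip in N (left out, the last holds). Time passes only in rows, so rows that repeat a pose let the fingers close. It gives the time, the measured TCP pose, the force and the opening at its end, in the units of the state.
- ctrl.get_state(): the state, without advancing time (a new reading comes with each control period).
- ctrl.get_image(name): name is "scene" or "side" or "wrist"; returns the picture (384x512x3 uint8, red, green, blue); there is no depth.
- ctrl.camera_params(name): a dict with "K" (3x3 intrinsics, pixels), "pose" (4x4, takes a point from camera to world coordinates). Camera axes: x right, y down, z forward; pixel columns grow to the right and rows downward; lengths in m; the calibration is good to about 2 mm. A picture is of the moment at which its call begins: read the wrist's pose just before it. camera_params takes no time and is no camera call; for the wrist camera it gives the pose at the moment of the call.
- ctrl.close_job(): hands the job in, once; it reports no verdict.
The state is a dict: "time": time; "joint_positions": joint angles; "qd": joint speeds; "joint_torque": joint torques, N m; "position": TCP position; "tool_rot": TCP orientation; "ft_force": force on the tool from outside, world axes, zero at the start; "torque": the same for the moment, N m; "grip_width": opening from 0.0 (shut) to 1.0 (fully open).
Only numpy, scipy, OpenCV 4.12 (cv2) and the standard library are available. Lean on these libraries where they do the work, as an engineer would, in place of code of your own. Each camera call takes 0.05 s, during which the arm holds its last target. There are 200 camera calls.

## Working session

There is one attempt and no reset: what is moved stays moved. The work goes in short steps, Python scripts to look and compute and a shell command to move; the robot and the scene stay as the last step left them, time stands still between calls to the robot, and variables do not carry over. Pictures are saved under pics/ and viewed, about 8 in all and at most 12, crops included, and the job is handed in when it is done.

```bash
ls; mkdir -p pics; python3 - <<'E'
from bench import ctrl
import cv2,numpy as np
np.set_printoptions(precision=4,suppress=True)
s=ctrl.get_state();print(s['time'],s['position'],s['tool_rot'],s['grip_width'])
for n in ['scene','side','wrist']:
    p=ctrl.camera_params(n);im=ctrl.get_image(n);print(n,p['K'],p['pose'])
    cv2.imwrite(f'pics/{n}0.png',im[:,:,::-1])
a=[cv2.imread(f'pics/{n}0.png') for n in ['scene','side']]
cv2.imwrite('pics/scene0b.png',cv2.resize(a[0],(800,600)))
cv2.imwrite('pics/side0b.png',cv2.resize(a[1],(800,600)))
E
```

```text
pics
0.0 [0.17   0.6268 0.2214] [-0.4147 -3.1139  0.003 ] 0.993818402206616
scene [[457.7675   0.     254.4805]
 [  0.     457.7675 180.2095]
 [  0.       0.       1.    ]] [[ 0.8245 -0.4192  0.3801  0.0923]
 [-0.5658 -0.6057  0.5594 -0.6721]
 [-0.0043 -0.6763 -0.7366  0.9669]
 [ 0.      0.      0.      1.    ]]
side [[477.1532   0.     258.3351]
 [  0.     477.1532 192.3286]
 [  0.       0.       1.    ]] [[-0.9998  0.0011  0.0188  0.5457]
 [-0.0141  0.619  -0.7852  1.0086]
 [-0.0125 -0.7854 -0.6189  0.8309]
 [ 0.      0.      0.      1.    ]]
wrist [[309.2793   0.     255.781 ]
 [  0.     309.2793 191.1561]
 [  0.       0.       1.    ]] [[ 0.2616  0.9331  0.2468  0.1036]
 [ 0.9652 -0.2527 -0.0673  0.6457]
 [-0.0005  0.2558 -0.9667  0.3841]
 [ 0.      0.      0.      1.    ]]
```

View pics/scene0b.png

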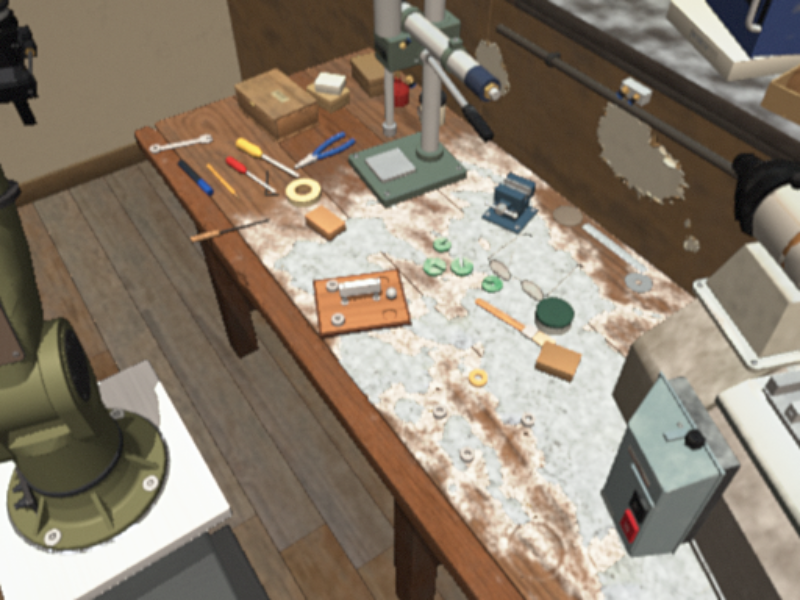

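View pics/side0b.png

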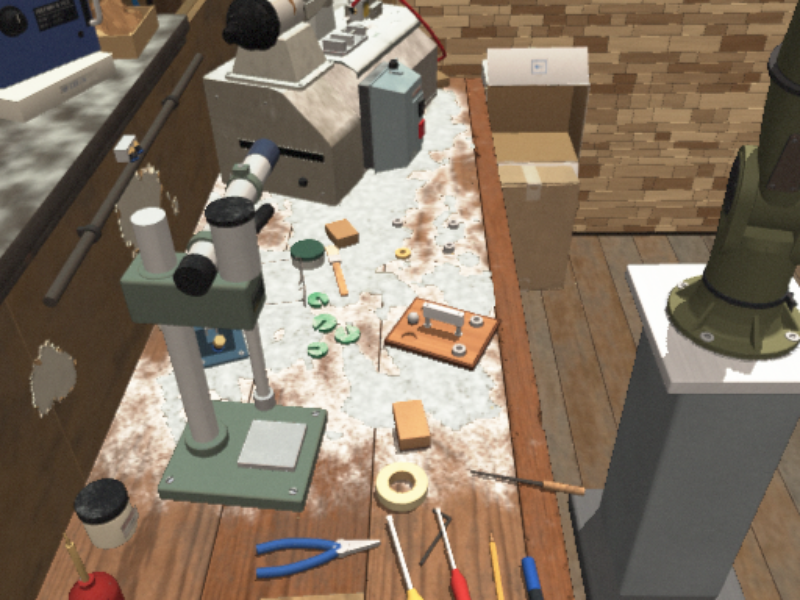

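The scene view shows the tray at about (362,300), with bushes in its near end and the ball at (392,293). The spares are at (439,412), (528,421) and (466,455), and the brass gauge is at (478,377). The press base is at about (405,168). Next I'll enlarge those areas to get exact pixels.

```bash
python3 - <<'E'
import cv2,numpy as np
a=cv2.imread('pics/scene0.png');b=cv2.imread('pics/side0.png')
def crop(im,x,y,w,h,k=5):
    c=cv2.resize(im[y:y+h,x:x+w],None,fx=k,fy=k,interpolation=cv2.INTER_CUBIC)
    for i in range(0,w,10): cv2.putText(c,str(x+i),(i*k,8),0,.3,(0,0,255),1);cv2.line(c,(i*k,10),(i*k,14),(0,0,255),1)
    for j in range(0,h,10): cv2.putText(c,str(y+j),(0,j*k+4),0,.3,(255,0,0),1)
    return c
# scene tray, side tray ; scene spares, side spares
t=np.hstack([crop(a,195,165,75,55),crop(b,243,187,80,55)])
u=np.hstack([crop(a,270,230,75,70),crop(b,240,130,80,70)])
w=min(t.shape[1],800)
cv2.imwrite('pics/crop1.png',np.vstack([t,u])[:600,:800])
E
```

```text
(no output)
```

View pics/crop1.png

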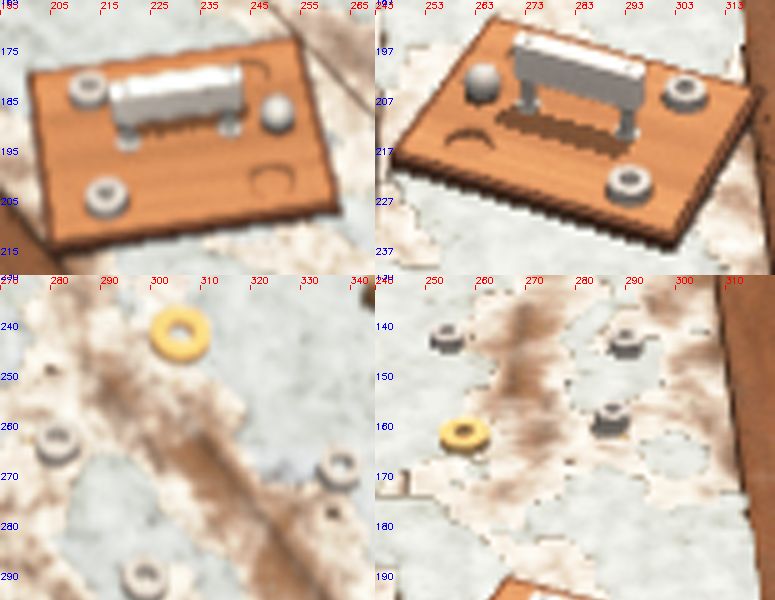

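The enlarged views show pockets 1 and 2, at the +x end next to the ball, empty, with bushes in pockets 3 and 4. The spare tops in the scene image are at (281.6,262.6), (299.4,289.6) and (338,267.8), and the gauge is at (306,241). I'll fit positions from these.

```bash
cat > h.py <<'E'
from bench import ctrl
import cv2,numpy as np
from scipy.optimize import least_squares
from scipy.spatial.transform import Rotation as R
np.set_printoptions(precision=4,suppress=True)
def proj(P,c):
    P=np.atleast_2d(P);T=np.linalg.inv(c['pose']);q=(P@T[:3,:3].T+T[:3,3])@c['K'].T
    return q[:,:2]/q[:,2:]
def plane(uv,c,z):
    d=c['pose'][:3,:3]@np.linalg.solve(c['K'],[uv[0],uv[1],1]);o=c['pose'][:3,3]
    return o+d*(z-o[2])/d[2]
def tri(obs):
    r=least_squares(lambda p:np.concatenate([(proj(p,c)[0]-u) for u,c in obs]),[.6,0,0.05]);return r.x,np.abs(r.fun).max()
E
python3 - <<'E'
from h import *
S=ctrl.camera_params('scene');D=ctrl.camera_params('side')
M=np.array([[-80,65,16],[80,65,16],[80,-65,16],[-80,-65,16],[55,0,23.5],[-45,40,24],[-45,-40,24]])/1e3
us=np.array([[201,179.4],[254.4,172.6],[263,207],[205,213.4],[250.4,187.4],[212.6,182],[216.2,203.8]])
ud=np.array([[302.4,235.2],[246.4,218.6],[268,190.6],[319.4,205],[264.6,203.4],[294,223.4],[305.2,204.6]])
f=lambda p:(lambda P:np.concatenate([(proj(P,S)-us).ravel(),(proj(P,D)-ud).ravel()]))(M@R.from_euler('z',p[3]).as_matrix().T+p[:3])
r=least_squares(f,[.6,.1,.0,0],loss='soft_l1');print('tray',r.x[:3],np.degrees(r.x[3]));print(f(r.x).reshape(-1,2).round(1).tolist())
for n,u,v,h in [('A',(281.6,262.6),(287.2,157.4),.014),('B',(299.4,289.6),(290.2,143),.014),('C',(338,267.8),(254.4,141.4),.014),('gauge',(306,241),(257.8,161.6),.009),
  ('pressfront',np.array([369,179])/1.5625,np.array([313.5,457])/1.5625,.026),('table',np.array([391,163])/1.5625,np.array([273,443])/1.5625,.038),('block',np.array([326,219])/1.5625,np.array([411,421])/1.5625,.026),('tape',np.array([303,189])/1.5625,np.array([402,482])/1.5625,.019)]:
    print(n,tri([(u,S),(v,D)]),plane(u,S,h),plane(v,D,h))
E
```

```text
tray [ 0.5038  0.0519 -0.0032] -24.61531414161322
[[-1.6, -0.1], [0.6, -0.5], [0.3, -0.3], [-1.1, 1.4], [-0.3, 0.8], [-0.1, 0.2], [-0.5, 0.1], [0.3, 0.4], [-1.4, -0.7], [-2.0, -0.8], [0.9, 0.1], [-0.3, 0.3], [-0.5, -0.2], [-0.3, 0.2]]
A (array([ 0.4857, -0.2071,  0.0094]), np.float64(0.35915592004300834)) [ 0.4846 -0.2094  0.014 ] [ 0.485  -0.1995  0.014 ]
B (array([ 0.475 , -0.2894,  0.0099]), np.float64(0.8342940239272139)) [ 0.4749 -0.2913  0.014 ] [ 0.4728 -0.281   0.014 ]
C (array([ 0.5881, -0.2968,  0.0111]), np.float64(0.34748501707650803)) [ 0.5873 -0.298   0.014 ] [ 0.5868 -0.2911  0.014 ]
gauge (array([ 0.5759, -0.1896,  0.0063]), np.float64(0.4405174551210962)) [ 0.5756 -0.191   0.009 ] [ 0.5744 -0.1846  0.009 ]
pressfront (array([0.694 , 0.3246, 0.0135]), np.float64(1.2791858783953103)) [0.6915 0.3122 0.026 ] [0.6897 0.3361 0.026 ]
table (array([0.7482, 0.319 , 0.0358]), np.float64(0.6754232863663958)) [0.7497 0.3172 0.038 ] [0.7465 0.3216 0.038 ]
block (array([0.5569, 0.2633, 0.0203]), np.float64(0.7391446594146771)) [0.5567 0.2578 0.026 ] [0.5555 0.2691 0.026 ]
tape (array([0.5675, 0.3713, 0.0174]), np.float64(0.27760033890831437)) [0.5677 0.3696 0.019 ] [0.567  0.3727 0.019 ]
```

Tray: yaw −24.6°, centre about (0.504, 0.052). Press front: about (0.691, 0.322). I'll write a small helper that converts world targets into tool-frame rows, then approach spare A.

```bash
cat >> h.py <<'E'
def Rt(yaw):  # tool down, jaw axis (tool y) at world yaw [deg]
    a=np.radians(yaw);y=np.array([np.cos(a),np.sin(a),0]);z=np.array([0,0,-1.]);return np.c_[np.cross(y,z),y,z]
def rows(*way,start=None):  # way: (x,y,z,yaw); prints a row for each leg
    if start is None:
        s=ctrl.get_state();p=np.array(s['position']);A=R.from_rotvec(s['tool_rot']).as_matrix()
        print('t',s['time'],'tcp',p,'jaw yaw %.2f'%np.degrees(np.arctan2(A[1,1],A[0,1])),'tilt',A[:2,2],'w',s['grip_width'],'F',s['ft_force'])
    else: p=np.array(start[:3]);A=Rt(start[3])
    for w in way:
        B=Rt(w[3]);d=A.T@(np.array(w[:3])-p)*1e3;r=R.from_matrix(A.T@B).as_rotvec()
        print('d',d.round(1),'rot',r.round(4),'rows>=',max(np.linalg.norm(d)/50,np.degrees(np.linalg.norm(r))/8.59).round(1));p=np.array(w[:3]);A=B
def snap(n,f,box=None,k=1.5625):
    c=ctrl.camera_params(n);im=ctrl.get_image(n)[:,:,::-1];cv2.imwrite(f'pics/{f}.png',im);np.savez(f'pics/{f}.npz',**c)
    x,y,w,h=box or (0,0,512,384);cv2.imwrite(f'pics/{f}v.png',cv2.resize(np.ascontiguousarray(im[y:y+h,x:x+w]),None,fx=k,fy=k,interpolation=cv2.INTER_CUBIC))
E
python3 - <<'E'
from h import *
rows((.33,.48,.2,45),(.5,.28,.2,10),(.56,.03,.2,-24.6),(.487,-.2,.2,-24.6))
E
```

```text
t 0.15 tcp [0.17   0.6269 0.2217] jaw yaw 74.83 tilt [-0.0003 -0.0015] w 0.9974196378048916 F [0.2377 0.1713 0.5427]
d [-192.9  -99.9   21.8] rot [-0.0015  0.0005  0.5207] rows>= 4.4
d [-261.6  -21.2    0. ] rot [0.     0.     0.6109] rows>= 5.2
d [-256.6   15.7    0. ] rot [0.     0.     0.6039] rows>= 5.1
d [-239.5   29.4    0. ] rot [0. 0. 0.] rows>= 4.8
```

```bash
python3 -m creep '[[[0.6,-193,-100,22,0,0,0.52],[0.6,-193,-100,22,0,0,0.52],[0.6,-193,-100,22,0,0,0.52],[0.6,-193,-100,22,0,0,0.52],[0.6,-193,-100,22,0,0,0.52]]]' && python3 -m creep '[[[0.6,-250,-20,0,0,0,0.61],[0.6,-250,-20,0,0,0,0.61],[0.6,-250,-20,0,0,0,0.61],[0.6,-250,-20,0,0,0,0.61],[0.6,-250,-20,0,0,0,0.61]]]' && python3 -m creep '[[[0.6,-250,16,0,0,0,0.6],[0.6,-250,16,0,0,0,0.6],[0.6,-250,16,0,0,0,0.6],[0.6,-250,16,0,0,0,0.6],[0.6,-250,16,0,0,0,0.6]]]'; python3 - <<'E'
from h import *
rows((.487,-.2,.2,-24.6))
E
```

```text
time: 0.65
position: [0.3355, 0.475, 0.1999]
tool_rot: [1.214, 2.894, -0.003]
ft_force: [-0.1, 0.5, -0.3]
grip_width: 0.651
time: 1.15
position: [0.4934, 0.2884, 0.2006]
tool_rot: [-2.021, -2.405, -0.0]
ft_force: [0.3, 0.4, 0.4]
grip_width: 0.602
time: 1.65
position: [0.5519, 0.0453, 0.2006]
tool_rot: [-2.642, -1.7, -0.001]
ft_force: [1.1, 0.3, -0.7]
grip_width: 0.605
t 1.65 tcp [0.5519 0.0453 0.2006] jaw yaw -24.47 tilt [0.0002 0.0004] w 0.6050853135420566 F [ 1.1422  0.3241 -0.7083]
d [-250.2   42.6    0.4] rot [ 0.     -0.0005  0.0023] rows>= 5.1
```

```bash
python3 -m creep '[[[0.6,0,0,0,0,0,0],[0.6,0,0,0,0,0,0]]]' >/dev/null; python3 -c "
from h import *
snap('wrist','w1')"; python3 -m creep '[[[0.6,-249,43,0,0,0,0],[0.6,-249,43,0,0,0,0],[0.6,-249,43,0,0,0,0],[0.6,-249,43,0,0,0,0],[0.6,-249,43,0,0,0,0]]]' ; python3 -m creep '[[[0.6,0,0,0,0,0,0],[0.6,0,0,0,0,0,0]]]'>/dev/null; python3 - <<'E'
from h import *
snap('wrist','w2')
rows()
a=cv2.imread('pics/w1.png');b=cv2.imread('pics/w2.png')
cv2.imwrite('pics/w12.png',np.vstack([cv2.resize(a,(400,300)),cv2.resize(b,(400,300))]))
E
```

```text
time: 2.4
position: [0.4893, -0.1941, 0.2006]
tool_rot: [-2.635, -1.71, -0.002]
ft_force: [0.7, -0.1, -0.5]
grip_width: 0.598
t 2.65 tcp [ 0.49   -0.1925  0.2004] jaw yaw -24.14 tilt [0.     0.0012] w 0.6000135462660039 F [0.478  0.4991 0.2561]
```

View pics/w12.png

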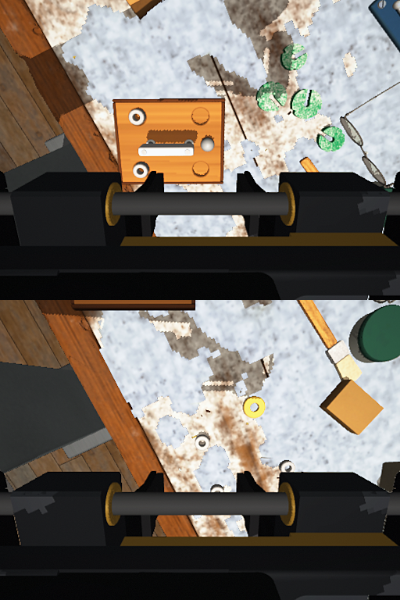

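In w1 the tray is fully visible, with empty pockets at full-resolution pixels (256,148) and (256,219) and the ball at (265,184). In w2 spare A is at about (259,180), B at (279,242) and the gauge at (325,137). I'll zoom in on both for precise pixels.

```bash
python3 - <<'E'
import cv2,numpy as np
def crop(im,x,y,w,h,k=4):
    c=cv2.resize(im[y:y+h,x:x+w],None,fx=k,fy=k,interpolation=cv2.INTER_CUBIC)
    for i in range(0,w,10): cv2.putText(c,str(x+i),(i*k,8),0,.3,(0,0,255),1);cv2.line(c,(i*k,10),(i*k,14),(0,0,255),1)
    for j in range(0,h,10): cv2.putText(c,str(y+j),(0,j*k+4),0,.3,(255,0,0),1)
    return c
a=crop(cv2.imread('pics/w1.png'),140,120,150,120,4)
b=crop(cv2.imread('pics/w2.png'),245,120,50,145,4)
o=np.zeros((580,800,3),np.uint8);o[:480,:600]=a;o[:580,600:]=b
cv2.imwrite('pics/z12.png',o)
E
```

```text
(no output)
```

View pics/z12.png

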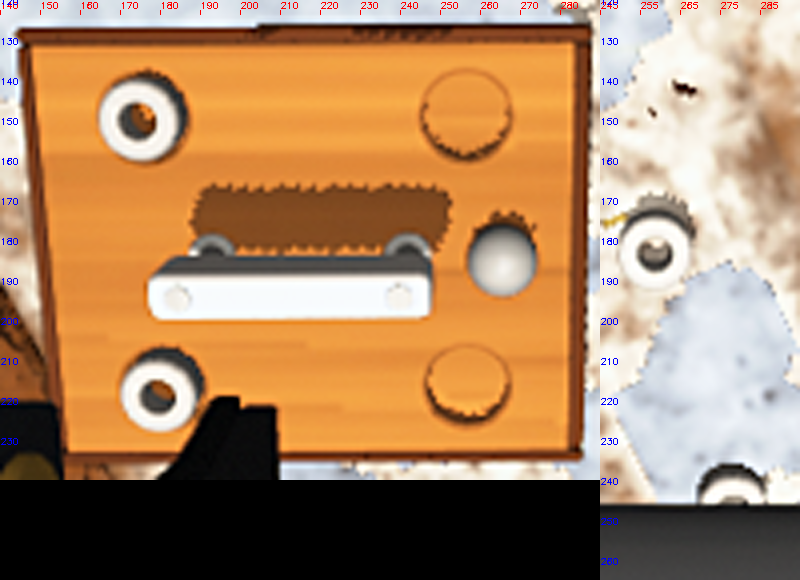

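```bash
python3 - <<'E'
from h import *
W=dict(np.load('pics/w1.npz'));V=dict(np.load('pics/w2.npz'))
M=np.array([[-80,65,16],[80,65,16],[80,-65,16],[-80,-65,16],[55,0,23.5],[-45,40,24],[-45,-40,24],[45,40,16],[45,-40,16]])/1e3
u=np.array([[146.25,130.75],[284.25,130.5],[283,233],[156.5,233.25],[265.5,184.75],[175.75,150.25],[180.25,218.75],[256.5,148.25],[257,215.5]])
g=lambda p:(proj(M@R.from_euler('z',p[3]).as_matrix().T+p[:3],W)-u).ravel()
r=least_squares(g,[.5,.05,0,-.43]);print('tray',r.x[:3],np.degrees(r.x[3]));print(g(r.x).reshape(-1,2).round(1).tolist())
for z in (.003,.006):
  q=least_squares(lambda p:g([p[0],p[1],z,p[2]]),[.5,.05,-.43]);print(z,q.x,np.degrees(q.x[2]))
t=r.x;c=R.from_euler('z',t[3]).as_matrix()
for n,m in [('P1',(.045,.04,.01)),('P2',(.045,-.04,.01)),('handle',(0,0,.049))]: print(n,c@m+t[:3])
print('A',plane((258.5,183.25),V,.014),'B',plane((278.25,246),V,.014),'gauge',plane((325,137),V,.009))
E
```

```text
tray [ 0.5044  0.05   -0.0154] -24.096567527960545
[[0.2, -1.5], [1.2, -2.2], [0.7, 0.7], [-0.1, 1.2], [-1.6, 0.2], [0.9, 1.4], [1.2, -1.1], [-1.3, 2.0], [-1.3, -0.5]]
0.003 [ 0.5079  0.0527 -0.4199] -24.05915429474817
0.006 [ 0.5084  0.0531 -0.4198] -24.05241141012849
P1 [ 0.5618  0.0681 -0.0054]
P2 [ 0.5292 -0.0049 -0.0054]
handle [0.5044 0.05   0.0336]
A [ 0.4879 -0.2062  0.014 ] B [ 0.4777 -0.2881  0.014 ] gauge [ 0.5781 -0.1892  0.009 ]
```

```bash
python3 - <<'E'
from h import *
V=dict(np.load('pics/w2.npz'));p=np.array([.49,-.1925,.2004]);A=Rt(-24.14)
for x in (-.01,0,.01,.04): print(proj(p+A@[x,0,0],V))
print(A.T@(V['pose'][:3,3]-p),A.T@V['pose'][:3,:3])
print(proj([p+[0,0,-.19]],V), proj([p+[0,0,-.1]],V))
rows((.4875,-.2068,.06,-24.6),(.4875,-.2068,.009,-24.6))
E
```

```text
[[254.6905 251.8353]]
[[254.6289 235.5965]]
[[254.5655 218.8801]]
[[254.3635 165.6451]]
[ 0.0686  0.0009 -0.1627] [[-0.0026 -0.9674 -0.2533]
 [ 1.     -0.0025 -0.0008]
 [ 0.0002 -0.2533  0.9674]]
[[255.251  171.3095]] [[255.0613 190.9117]]
t 2.65 tcp [ 0.49   -0.1925  0.2004] jaw yaw -24.14 tilt [0.     0.0012] w 0.6000135462660039 F [0.478  0.4991 0.2561]
d [-14.2   3.6 140.3] rot [-0.0005 -0.0011  0.0081] rows>= 2.8
d [ 0.  0. 51.] rot [0. 0. 0.] rows>= 1.0
```

```bash
python3 -m creep '[[[0.6,-7,2,70,0,0,0.008],[0.6,-14,4,120,0,0,0.008],[0.6,-14,4,140,0,0,0.008],[0.6,-14,4,140,0,0,0.008],[0.6,-14,4,140,0,0,0.008]]]' ; python3 - <<'E'
from h import *
snap('wrist','w3',(180,100,150,150),4)
rows((.4875,-.2068,.0085,-24.6))
E
```

```text
time: 3.15
position: [0.488, -0.2072, 0.0607]
tool_rot: [-2.642, -1.697, 0.001]
ft_force: [0.8, -0.4, 0.6]
grip_width: 0.602
t 3.2 tcp [ 0.4892 -0.2079  0.0621] jaw yaw -24.59 tilt [ 0.0021 -0.0002] w 0.5993932471526202 F [ 0.2626 -0.3904  0.5667]
d [ 0.3 -2.1 53.6] rot [ 0.0019 -0.0007  0.0002] rows>= 1.1
```

View pics/w3v.png

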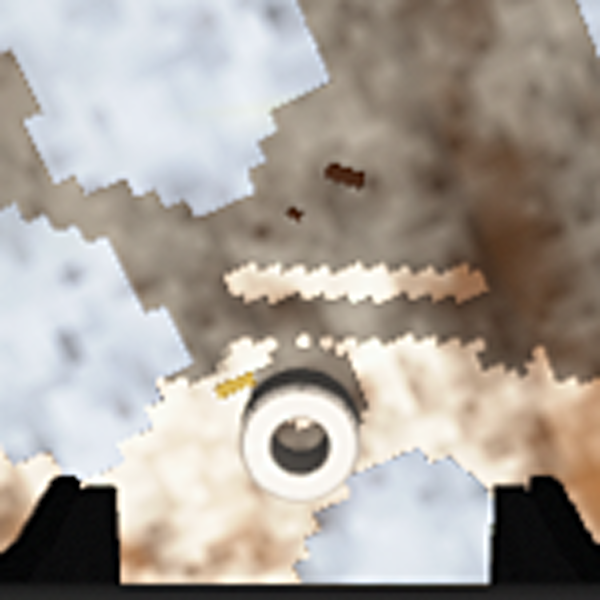

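w3: the bush is centred between the fingers, with its top centre at full-resolution (255,210.5).

```bash
python3 - <<'E'
from h import *
V=dict(np.load('pics/w3.npz'));b=plane((255,210.5),V,.014);print(b)
rows((b[0],b[1],.0085,-24.6))
E
```

```text
[ 0.4883 -0.2063  0.014 ]
t 3.2 tcp [ 0.4892 -0.2079  0.0621] jaw yaw -24.59 tilt [ 0.0021 -0.0002] w 0.5993932471526202 F [ 0.2626 -0.3904  0.5667]
d [ 1.1 -1.6 53.6] rot [ 0.0019 -0.0007  0.0002] rows>= 1.1
```

```bash
python3 -m creep '[[[0.6,1,-1,25,0,0,0],[0.6,1,-1,45,0,0,0],[0.6,1,-1,52,0,0,0],[0.6,1,-1,52,0,0,0],[0.6,1,-1,52,0,0,0]]]' 15; python3 -c "
from h import *
rows()"; python3 -m creep '[[[0.1,0,0,0,0,0,0],[0.1,0,0,0,0,0,0],[0.1,0,0,0,0,0,0],[0.1,0,0,0,0,0,0],[0.1,0,0,0,0,0,0]]]' 15; python3 -m creep '[[[0.1,0,0,0,0,0,0],[0.1,0,0,-30,0,0,0],[0.1,0,0,-70,0,0,0],[0.1,0,0,-90,0,0,0],[0.1,0,0,-90,0,0,0]]]'; python3 - <<'E'
from h import *
c=R.from_euler('z',-24.3,degrees=True).as_matrix();t=np.array([.507,.0525,.003])
for m in ((.045,.04,.01),(.045,-.04,.01)): print(c@m+t)
p=c@(.045,.04,.01)+t
rows((.5,-.06,.1,-24.3),(p[0],p[1],.1,-24.3))
E
```

```text
time: 3.7
position: [0.4883, -0.208, 0.0103]
tool_rot: [2.644, 1.693, 0.004]
ft_force: [-0.4, -0.6, -0.2]
grip_width: 0.599
t 3.7 tcp [ 0.4883 -0.208   0.0103] jaw yaw -24.72 tilt [ 0.0031 -0.0003] w 0.5985943483147199 F [-0.3783 -0.6157 -0.1925]
time: 4.2
position: [0.4867, -0.2078, 0.0086]
tool_rot: [-2.646, -1.694, -0.0]
ft_force: [-0.0, 0.4, 2.0]
grip_width: 0.232
time: 4.7
position: [0.489, -0.2087, 0.1016]
tool_rot: [2.643, 1.692, 0.008]
ft_force: [-0.2, 0.6, -0.7]
grip_width: 0.236
[0.5645 0.0704 0.013 ]
[ 0.5316 -0.0025  0.013 ]
t 4.7 tcp [ 0.489  -0.2087  0.1016] jaw yaw -24.75 tilt [ 0.0061 -0.0006] w 0.23604611301894748 F [-0.2476  0.5937 -0.6731]
d [139.6 -52.3   1.5] rot [ 0.0058 -0.002  -0.0079] rows>= 3.0
d [145.4   5.1   0. ] rot [0. 0. 0.] rows>= 2.9
```

```bash
python3 - <<'E'
from h import *
rows((.5316,-.0025,.06,-24.2))
E
python3 -m creep '[[[0.1,42,-10,0,0,0,0],[0.1,90,-22,0,0,0,0],[0.1,135,-34,0,0,0,0],[0.1,175,-44,0,0,0,0],[0.1,204,-47,10,0.005,-0.002,-0.009]]]'; python3 -m creep '[[[0.1,0,0,0,0,0,0],[0.1,0,0,0,0,0,0],[0.1,0,0,0,0,0,0]]]'; python3 - <<'E'
from h import *
rows((.5316,-.0025,.06,-24.2))
E
```

```text
t 4.7 tcp [ 0.489  -0.2087  0.1016] jaw yaw -24.75 tilt [ 0.0061 -0.0006] w 0.23604611301894748 F [-0.2476  0.5937 -0.6731]
d [205.  -47.9  41.7] rot [ 0.0058 -0.002  -0.0097] rows>= 4.3
time: 5.2
position: [0.5294, 0.0011, 0.0882]
tool_rot: [-2.631, -1.708, 0.005]
ft_force: [0.5, 0.1, 0.0]
grip_width: 0.237
time: 5.5
position: [0.5288, -0.0045, 0.0879]
tool_rot: [-2.637, -1.701, 0.009]
ft_force: [0.5, 0.2, -0.4]
grip_width: 0.236
t 5.5 tcp [ 0.5288 -0.0045  0.0879] jaw yaw -24.35 tilt [-0.0066 -0.0007] w 0.23635190881385978 F [ 0.5164  0.2376 -0.4492]
d [ 3.   1.9 27.9] rot [-0.0057  0.0033 -0.0025] rows>= 0.6
```

```bash
python3 -m creep '[[[0.1,3,2,15,-0.005,0.002,0],[0.1,3,2,27,-0.005,0.002,0],[0.1,3,2,27,-0.005,0.002,0],[0.1,3,2,27,-0.005,0.002,0]]]'; python3 - <<'E'
from h import *
snap('wrist','w4',(160,80,150,150),4)
rows((.5316,-.0025,.06,-24.2))
E
```

```text
time: 5.9
position: [0.5319, -0.0019, 0.0614]
tool_rot: [-2.639, -1.704, 0.001]
ft_force: [-0.6, -0.1, 0.0]
grip_width: 0.233
t 5.95 tcp [ 0.5324 -0.0016  0.0618] jaw yaw -24.30 tilt [0.0003 0.    ] w 0.2350879274415492 F [-0.4713 -0.2262 -0.2621]
d [-1.1 -0.4  1.8] rot [ 0.0002 -0.0001 -0.0017] rows>= 0.0
```

View pics/w4v.png

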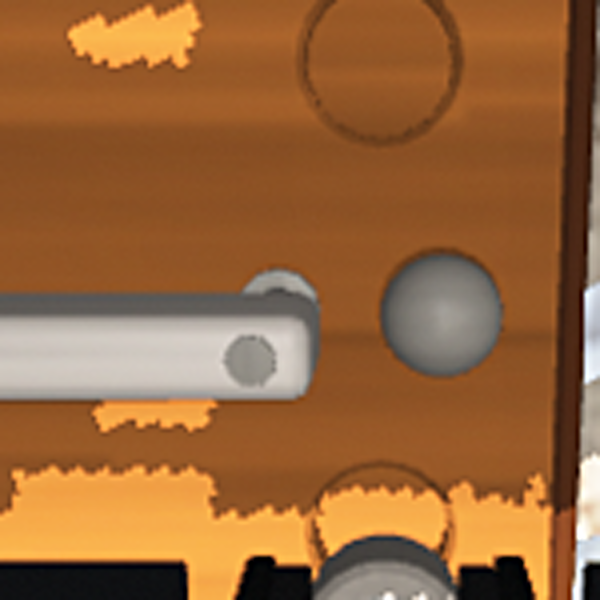

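w4 shows the held bush's front edge at full-resolution (256.5,213.75), just behind pocket 2. The pocket rim's top is at (255.6,195.75) and pocket 1's rim bottom is at (255.5,116.5). Now I'll compute the correction.

```bash
python3 - <<'E'
from h import *
V=dict(np.load('pics/w4.npz'));A=Rt(-24.3)
# use camera pose -> TCP via calibrated mount offset (tool frame)
p=V['pose'][:3,3]-A@[.0686,.0009,-.1627]; print('tcp from cam',p)
th=np.linspace(0,2*np.pi,361)
def circ(c,r): return proj(np.array(c)+np.c_[r*np.cos(th),r*np.sin(th),0*th],V)
def fit(z,r,col,row,edge):
    def e(q):
        u=circ([q[0],q[1],z],r);return [(u[:,0].max()+u[:,0].min())/2-col,(u[:,1].min() if edge=='top' else u[:,1].max())-row]
    return least_squares(e,p[:2],diff_step=1e-5).x
for zt in (.003,.006):
  for n,q in [('P2',fit(.016+zt,.0127,255.6,195.75,'top')),('P1',fit(.016+zt,.0127,255.5,116.5,'bot'))]:
    u=circ([*q,.016+zt],.0127);print(zt,n,q,'tool',(A.T@[*(q-p[:2]),0])[:2]*1e3,'width px',np.ptp(u[:,0]))
for h in (.0075,.0085,.0095):
  q=fit(p[2]-h,.011,256.5,213.75,'top');print('bush',q,'tool',(A.T@[*(q-p[:2]),0])[:2]*1e3,'w',np.ptp(circ([*q,p[2]-h],.011)[:,0]))
E
```

```text
tcp from cam [ 0.5324 -0.0001  0.0611]
0.003 P2 [ 0.5324 -0.0017] tool [-1.366   0.6311] width px 36.386316040403926
0.003 P1 [0.5646 0.0698] tool [77.021   0.5892] width px 40.097844674585986
0.006 P2 [ 0.5328 -0.0009] tool [-0.5274  0.635 ] width px 36.919024928278304
0.006 P1 [0.5647 0.0699] tool [77.0836  0.5937] width px 40.7039737811221
bush [ 0.5332 -0.0014] tool [-0.8241  1.2037] w 37.33322480624224
bush [ 0.533  -0.0017] tool [-1.1673  1.2055] w 37.11843471089492
bush [ 0.5329 -0.002 ] tool [-1.5106  1.2072] w 36.90610199098856
```

```bash
python3 -m creep '[[[0.1,0,-0.5,18,0,0,0],[0.1,0,-0.5,28,0,0,0],[0.1,0,-0.5,31,0,0,0],[0.1,0,-0.5,33,0,0,0],[0.1,0,-0.5,35,0,0,0]]]'; python3 -m creep '[[[0.1,0,0,1,0,0,0],[0.1,0,0,2,0,0,0],[0.1,0,0,3,0,0,0],[0.1,0,0,3,0,0,0]]]'
```

```text
time: 6.45
position: [0.5323, -0.0008, 0.0269]
tool_rot: [2.638, 1.705, 0.001]
ft_force: [0.8, -0.1, 0.2]
grip_width: 0.235
time: 6.85
position: [0.5321, -0.0011, 0.024]
tool_rot: [2.638, 1.705, 0.001]
ft_force: [-0.7, -0.6, 3.3]
grip_width: 0.233
```

```bash
python3 -m creep '[[[0.1,0,0,1,0,0,0],[0.1,0,0,1,0,0,0],[0.1,0,0,1,0,0,0]]]';python3 -m creep '[[[0.1,0,0,1,0,0,0],[0.1,0,0,1,0,0,0],[0.1,0,0,1,0,0,0]]]'
```

```text
time: 7.15
position: [0.5319, -0.0015, 0.0231]
tool_rot: [2.639, 1.705, -0.0]
ft_force: [-2.3, -2.0, 5.6]
grip_width: 0.231
time: 7.45
position: [0.5316, -0.0019, 0.0222]
tool_rot: [2.639, 1.704, -0.001]
ft_force: [-3.7, -2.8, 8.6]
grip_width: 0.24
```

```bash
python3 -m creep '[[[0.1,-0.5,-0.3,0,0,0,0],[0.1,-1,-0.5,0,0,0,0],[0.1,-1,-0.5,0,0,0,0]]]';python3 -m creep '[[[0.1,-0.5,-0.3,0.5,0,0,0],[0.1,-0.5,-0.3,1,0,0,0],[0.1,-0.5,-0.3,1,0,0,0]]]'
```

```text
time: 7.75
position: [0.5315, -0.002, 0.0223]
tool_rot: [2.638, 1.705, 0.001]
ft_force: [-1.4, -1.1, 5.3]
grip_width: 0.236
time: 8.05
position: [0.5312, -0.0025, 0.0214]
tool_rot: [2.638, 1.704, 0.001]
ft_force: [-2.2, -1.3, 6.6]
grip_width: 0.233
```

```bash
python3 -m creep '[[[0.1,-0.5,-0.4,0,0,0,0],[0.1,-1,-0.7,0,0,0,0],[0.1,-1,-0.7,0,0,0,0]]]';python3 -m creep '[[[0.1,0,0,1,0,0,0],[0.1,0,0,1,0,0,0],[0.1,0,0,1,0,0,0]]]'
```

```text
time: 8.35
position: [0.5307, -0.0027, 0.0213]
tool_rot: [2.637, 1.705, 0.003]
ft_force: [2.0, -1.4, 4.8]
grip_width: 0.235
time: 8.65
position: [0.5305, -0.0031, 0.0202]
tool_rot: [2.637, 1.704, 0.002]
ft_force: [-0.3, -3.2, 5.7]
grip_width: 0.236
```

```bash
python3 - <<'E'
from h import *
snap('wrist','w5',(190,120,130,130),4)
E
```

```text
(no output)
```

View pics/w5v.png

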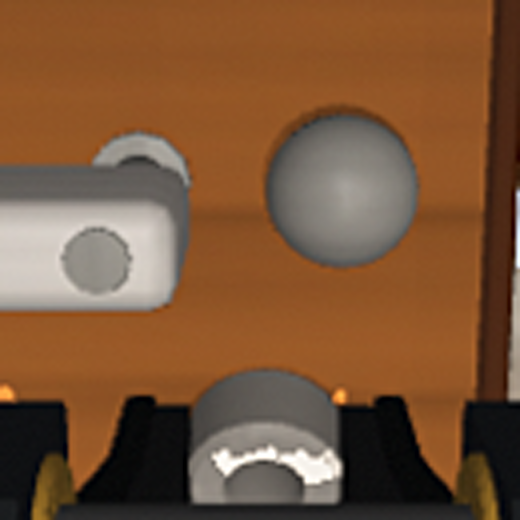

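```bash
python3 - <<'E'
from h import *
for f in ('w4','w5'):
    V=dict(np.load(f'pics/{f}.npz'));A=Rt(-24.3);p=V['pose'][:3,3]-A@[.0686,.0009,-.1627];print(f,p)
    for z in (.0095,.0085,.006,.003,.0015,-.0045,-.0055,-.0065,-.0075): print(z,proj(p+A@[-.001+.011,.001,z],V)[0],proj(p+A@[-.001,.001,z],V)[0])
E
python3 -m creep '[[[0.1,0,0,0,0,0,0]]]'
```

```text
w4 [ 0.5324 -0.0001  0.0611]
0.0095 [256.1552 212.9244] [256.1519 230.4474]
0.0085 [256.1561 213.4778] [256.1527 231.0848]
0.006 [256.1584 214.8876] [256.1549 232.7081]
0.003 [256.1612 216.6309] [256.1576 234.7143]
0.0015 [256.1626 217.5243] [256.159  235.7422]
-0.0045 [256.1686 221.2524] [256.1647 240.0282]
-0.0055 [256.1696 221.8989] [256.1657 240.771 ]
-0.0065 [256.1707 222.553 ] [256.1668 241.5223]
-0.0075 [256.1718 223.2147] [256.1678 242.2823]
w5 [ 0.5304 -0.0013  0.0201]
0.0095 [255.3078 213.2229] [255.2984 230.7492]
0.0085 [255.3085 213.7764] [255.2991 231.3868]
0.006 [255.3103 215.1865] [255.3007 233.0106]
0.003 [255.3125 216.9299] [255.3027 235.0173]
0.0015 [255.3136 217.8235] [255.3037 236.0454]
-0.0045 [255.3183 221.5523] [255.308  240.3327]
-0.0055 [255.3191 222.1989] [255.3088 241.0757]
-0.0065 [255.32   222.8531] [255.3095 241.8273]
-0.0075 [255.3208 223.515 ] [255.3103 242.5875]
time: 8.8
position: [0.5305, -0.0031, 0.0203]
tool_rot: [2.637, 1.704, 0.002]
ft_force: [-0.3, -2.0, 7.4]
grip_width: 0.235
```

The visible wall is 13.5 px, against about 8.5 px for an upright bush. So the bush has tilted in the grip, with its front still on the rim. I'll release it, back off and look.

```bash
python3 -m creep '[[[0.4,0,0,0,0,0,0],[0.4,0,0,0,0,0,0],[0.4,0,0,0,0,0,0],[0.4,0,0,-15,0,0,0],[0.4,-20,0,-40,0,0,0]]]'; python3 -m creep '[[[0.4,0,0,0,0,0,0],[0.4,0,0,0,0,0,0]]]'; python3 - <<'E'
from h import *
snap('wrist','w6',(180,90,150,150),4)
E
```

```text
time: 9.3
position: [0.5206, -0.0181, 0.0592]
tool_rot: [-2.633, -1.711, 0.004]
ft_force: [-0.1, 1.1, -0.1]
grip_width: 0.395
time: 9.5
position: [0.5219, -0.0205, 0.0605]
tool_rot: [-2.639, -1.704, -0.004]
ft_force: [0.1, 0.9, 0.8]
grip_width: 0.398
```

View pics/w6v.png

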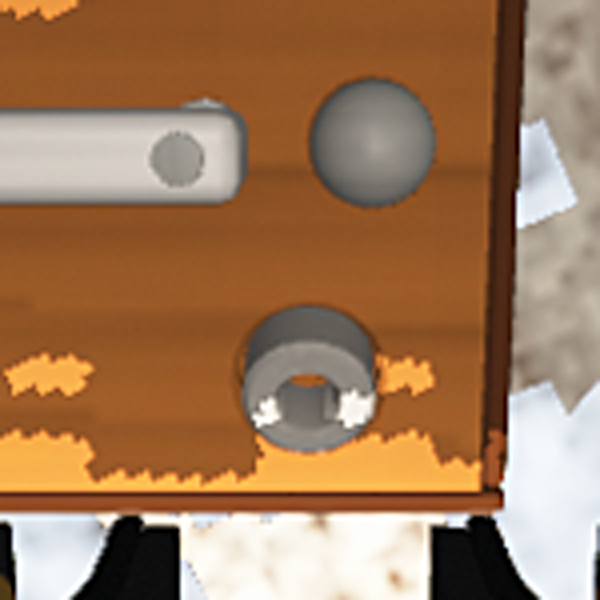

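```bash
python3 - <<'E'
from h import *
W4=dict(np.load('pics/w4.npz'));V=dict(np.load('pics/w6.npz'))
b4=plane((270.5,158),W4,.0265);b6=plane((273,125.75),V,.0265);print('ball',b4,b6,(b6-b4)*1e3)
th=np.linspace(0,2*np.pi,361)
C=np.c_[np.cos(th),np.sin(th),0*th]
for P in ([.5324,-.0017],[.532,-.0026],[.5315,-.0035]):
  for zt in (.0,.003):
    o=lambda r,z:[f(proj(np.array([*(np.array(P)+(b6-b4)[:2]),z])+r*C,V)[:,k]).round(1) for f,k in((np.min,0),(np.max,0),(np.min,1),(np.max,1))]
    print(P,zt,'rim',o(.0127,.016+zt),'topface seated',o(.011,.024+zt),'front bottom visible at traytop',o(.011,.016+zt)[2],'unseated top/bottom',o(.011,.030+zt))
E
```

```text
ball [0.5576 0.0308 0.0265] [0.5571 0.0303 0.0265] [-0.4654 -0.5361  0.    ]
[0.5324, -0.0017] 0.0 rim [np.float64(239.0), np.float64(275.9), np.float64(166.1), np.float64(202.0)] topface seated [np.float64(240.9), np.float64(274.1), np.float64(170.8), np.float64(203.0)] front bottom visible at traytop 168.6 unseated top/bottom [np.float64(240.5), np.float64(274.6), np.float64(172.6), np.float64(205.7)]
[0.5324, -0.0017] 0.003 rim [np.float64(238.7), np.float64(276.1), np.float64(166.9), np.float64(203.3)] topface seated [np.float64(240.7), np.float64(274.3), np.float64(171.7), np.float64(204.3)] front bottom visible at traytop 169.4 unseated top/bottom [np.float64(240.3), np.float64(274.9), np.float64(173.5), np.float64(207.0)]
[0.532, -0.0026] 0.0 rim [np.float64(239.0), np.float64(275.8), np.float64(167.5), np.float64(203.4)] topface seated [np.float64(240.9), np.float64(274.1), np.float64(172.3), np.float64(204.4)] front bottom visible at traytop 170.0 unseated top/bottom [np.float64(240.5), np.float64(274.6), np.float64(174.1), np.float64(207.1)]
[0.532, -0.0026] 0.003 rim [np.f
[... 260 characters left out ...]
 np.float64(175.1), np.float64(208.5)]
[0.5315, -0.0035] 0.0 rim [np.float64(238.9), np.float64(275.7), np.float64(169.0), np.float64(204.8)] topface seated [np.float64(240.8), np.float64(273.9), np.float64(173.8), np.float64(205.9)] front bottom visible at traytop 171.5 unseated top/bottom [np.float64(240.4), np.float64(274.4), np.float64(175.7), np.float64(208.6)]
[0.5315, -0.0035] 0.003 rim [np.float64(238.7), np.float64(276.0), np.float64(169.8), np.float64(206.1)] topface seated [np.float64(240.6), np.float64(274.2), np.float64(174.7), np.float64(207.2)] front bottom visible at traytop 172.3 unseated top/bottom [np.float64(240.2), np.float64(274.7), np.float64(176.7), np.float64(210.0)]
```

The numbers say the bush is tilted, with its rear in the pocket and its front lip on the bevel. Pressing down with closed fingertips contacts the high front edge first and should drop it in.

```bash
python3 - <<'E'
from h import *
rows((.533,-.0005,.050,-24.2))
E
```

```text
t 9.55 tcp [ 0.5214 -0.02    0.0597] jaw yaw -24.22 tilt [0.0004 0.001 ] w 0.4012098809708854 F [ 0.7411  0.3954 -0.0527]
d [22.5  2.6  9.8] rot [-0.     -0.0011 -0.0004] rows>= 0.5
```

```bash
python3 -m creep '[[[0,0,0,0,0,0,0],[0,10,1,0,0,0,0],[0,22,2.5,0,0,0,0],[0,22,2.5,10,0,0,0],[0,22,2.5,22,0,0,0]]]' 15; python3 -m creep '[[[0,0,0,3,0,0,0],[0,0,0,5,0,0,0],[0,0,0,7,0,0,0],[0,0,0,7,0,0,0]]]';  python3 -m creep '[[[0,0,0,1,0,0,0],[0,0,0,2,0,0,0],[0,0,0,2,0,0,0]]]'
```

```text
time: 10.05
position: [0.533, -0.0008, 0.0367]
tool_rot: [2.637, 1.708, 0.0]
ft_force: [-1.1, -0.9, -0.2]
grip_width: 0.046
time: 10.45
position: [0.5325, -0.0019, 0.0304]
tool_rot: [-2.639, -1.705, 0.0]
ft_force: [0.4, 0.5, 0.3]
grip_width: 0.001
time: 10.75
position: [0.5327, -0.0016, 0.0286]
tool_rot: [-2.638, -1.706, -0.001]
ft_force: [-0.3, 0.1, -0.9]
grip_width: 0.006
```

```bash
for i in 1 2 3; do python3 -m creep '[[[0,0,0,1,0,0,0],[0,0,0,1,0,0,0],[0,0,0,1,0,0,0]]]'|grep -E 'pos|ft'; done
```

```text
position: [0.5326, -0.0016, 0.0275]
ft_force: [-0.8, 0.7, -0.3]
position: [0.5326, -0.0017, 0.0265]
ft_force: [-0.7, -0.4, 0.3]
position: [0.5326, -0.0016, 0.0255]
ft_force: [0.0, -0.5, 0.3]
```

```bash
for i in 1 2 3; do python3 -m creep '[[[0,0,0,1,0,0,0],[0,0,0,1,0,0,0],[0,0,0,1,0,0,0]]]'|grep -E 'pos|ft'; done
```

```text
position: [0.5326, -0.0016, 0.0245]
ft_force: [-0.3, 0.0, -0.2]
position: [0.5327, -0.0016, 0.0244]
ft_force: [-3.1, -0.2, 7.7]
position: [0.5328, -0.0016, 0.0243]
ft_force: [-4.8, -0.2, 14.3]
```

Contact came sharply at z = 0.0245. That means a flush bush top with the tray underside at z ≈ 0, so the bush is seated. Next I'll get spare B.

```bash
python3 - <<'E'
from h import *
rows((.5327,-.0016,.1,-24.2),(.505,-.145,.1,-24.2),(.478,-.288,.1,-24.2),(.478,-.288,.06,-24.2))
V=dict(np.load('pics/w4.npz'));A=Rt(-24.3);p=V['pose'][:3,3]-A@[.0686,.0009,-.1627]
th=np.linspace(0,2*np.pi,361)
def fit(z,r,col,row,edge):
    def e(q):
        u=proj(np.array([q[0],q[1],z])+np.c_[r*np.cos(th),r*np.sin(th),0*th],V);return [(u[:,0].max()+u[:,0].min())/2-col,(u[:,1].min() if edge=='top' else u[:,1].max())-row]
    return least_squares(e,p[:2],diff_step=1e-5).x
for n,q in [('P2',fit(.016,.0127,255.6,195.75,'top')),('P1',fit(.016,.0127,255.5,116.5,'bot'))]: print(n,q,'tool',(A.T@[*(q-p[:2]),0])[:2]*1e3)
E
```

```text
t 12.55 tcp [ 0.5328 -0.0016  0.0243] jaw yaw -24.25 tilt [-0.0003  0.0012] w 0.004500126543081086 F [-4.7904 -0.1785 14.251 ]
d [  0.1  -0.2 -75.7] rot [-0.0008 -0.001  -0.0008] rows>= 1.5
d [-142.2   33.5    0. ] rot [0. 0. 0.] rows>= 2.9
d [-141.5   34.     0. ] rot [0. 0. 0.] rows>= 2.9
d [ 0.  0. 40.] rot [0. 0. 0.] rows>= 0.8
P2 [ 0.5321 -0.0024] tool [-2.2047  0.6272]
P1 [0.5646 0.0698] tool [76.9583  0.5846]
```

```bash
python3 -m creep '[[[0,0,0,-40,0,0,0],[0.5,0,0,-78,0,0,0],[0.5,-45,11,-78,0,0,0],[0.5,-95,22,-78,0,0,0],[0.5,-142,34,-78,0,0,0]]]'|grep pos; python3 -m creep '[[[0.5,-45,10,0,0,0,0],[0.5,-90,21,0,0,0,0],[0.5,-130,30,0,0,0,0],[0.5,-141,34,20,0,0,0],[0.5,-141,34,42,0,0,0]]]'|grep pos;  python3 -m creep '[[[0.5,0,0,0,0,0,0],[0.5,0,0,0,0,0,0]]]'; python3 - <<'E'
from h import *
snap('wrist','w7',(180,100,150,150),4)
rows()
g=cv2.imread('pics/w7v.png')
hsv=cv2.cvtColor(g,cv2.COLOR_BGR2GRAY)
print(cv2.HoughCircles(cv2.GaussianBlur(hsv,(7,7),0),cv2.HOUGH_GRADIENT,1,100,param1=80,param2=25,minRadius=48,maxRadius=70))
E
```

```text
position: [0.5052, -0.1462, 0.1011]
position: [0.478, -0.2916, 0.059]
time: 13.75
position: [0.4783, -0.2873, 0.0585]
tool_rot: [-2.637, -1.706, 0.001]
ft_force: [-0.6, 0.5, 0.9]
grip_width: 0.498
t 13.8 tcp [ 0.479  -0.2874  0.0592] jaw yaw -24.19 tilt [ 0.0006 -0.0001] w 0.4971470656380322 F [-0.4159 -0.1398  0.0933]
[[[301.5 466.5  58.3]]]
```

```bash
python3 - <<'E'
from h import *
g=cv2.cvtColor(cv2.imread('pics/w3v.png'),cv2.COLOR_BGR2GRAY)
print(cv2.HoughCircles(cv2.GaussianBlur(g,(7,7),0),cv2.HOUGH_GRADIENT,1,100,param1=80,param2=25,minRadius=48,maxRadius=70))
V=dict(np.load('pics/w7.npz'));b=plane((180+301.5/4,100+466.5/4),V,.014);print(b)
rows((b[0],b[1],.0085,-24.2))
E
```

```text
[[[297.5 441.5  57.2]]]
[ 0.4773 -0.2899  0.014 ]
t 13.8 tcp [ 0.479  -0.2874  0.0592] jaw yaw -24.19 tilt [ 0.0006 -0.0001] w 0.4971470656380322 F [-0.4159 -0.1398  0.0933]
d [-3.  -0.5 50.7] rot [ 0.0006 -0.0001  0.0002] rows>= 1.0
```

```bash
python3 -m creep '[[[0.5,-3,-0.5,25,0,0,0],[0.5,-3,-0.5,42,0,0,0],[0.5,-3,-0.5,50,0,0,0],[0.5,-3,-0.5,50,0,0,0],[0.1,-3,-0.5,50,0,0,0]]]' 25|grep pos;  python3 -m creep '[[[0.1,0,0,0,0,0,0],[0.1,0,0,0,0,0,0],[0.1,0,0,0,0,0,0]]]'; python3 -m creep '[[[0.1,0,0,-30,0,0,0],[0.1,0,0,-70,0,0,0],[0.1,0,0,-90,0,0,0],[0.1,0,0,-90,0,0,0]]]'; python3 - <<'E'
from h import *
rows((.52,-.11,.1,-24.2),(.5645,.0700,.1,-24.2))
E
```

```text
position: [0.4772, -0.2902, 0.009]
time: 14.6
position: [0.4772, -0.2903, 0.0091]
tool_rot: [2.638, 1.705, 0.001]
ft_force: [-0.5, -0.7, 1.5]
grip_width: 0.233
time: 15.0
position: [0.4789, -0.2915, 0.1019]
tool_rot: [2.634, 1.703, 0.007]
ft_force: [0.8, 0.4, -0.7]
grip_width: 0.23
t 15.0 tcp [ 0.4789 -0.2915  0.1019] jaw yaw -24.24 tilt [ 0.0064 -0.0018] w 0.2295925383354154 F [ 0.7627  0.374  -0.7442]
d [182.3 -37.1   1.9] rot [ 0.0066 -0.001  -0.0008] rows>= 3.7
d [182.4 -33.2   0. ] rot [0. 0. 0.] rows>= 3.7
```

```bash
python3 -m creep '[[[0.1,40,-8,0,0,0,0],[0.1,88,-18,0,0,0,0],[0.1,136,-28,0,0,0,0],[0.1,182,-37,2,0,0,0],[0.1,182,-37,2,0,0,0]]]'|grep pos; python3 -c "
from h import *
rows((.5638,.0702,.1,-24.3))"
```

```text
position: [0.5186, -0.1002, 0.095]
t 15.5 tcp [ 0.5186 -0.1002  0.095 ] jaw yaw -23.57 tilt [-0.0017  0.004 ] w 0.2288053091159499 F [-0.6692 -0.6282 -0.3588]
d [174.3 -26.7  -4.4] rot [-0.0032 -0.003   0.0127] rows>= 3.5
```

```bash
python3 -m creep '[[[0.1,40,-8,0,0,0,0],[0.1,88,-17,0,0,0,0],[0.1,136,-26,0,0,0,0],[0.1,170,-33,0,0,0,0],[0.1,182,-34,0,0,0,0]]]'|grep pos; python3 -m creep '[[[0.1,0,0,20,0,0,0],[0.1,0,0,36,0,0,0],[0.1,0,0,40,0,0,0],[0.1,0,0,40,0,0,0],[0.1,0,0,40,0,0,0]]]'; python3 -c "
from h import *
rows((.5638,.0702,.06,-24.3))"
```

```text
position: [0.561, 0.0758, 0.0953]
time: 16.5
position: [0.5617, 0.07, 0.0569]
tool_rot: [2.639, 1.703, 0.001]
ft_force: [-0.3, 0.2, 0.4]
grip_width: 0.231
t 16.5 tcp [0.5617 0.07   0.0569] jaw yaw -24.32 tilt [ 0.0005 -0.0001] w 0.23105780409828905 F [-0.2991  0.1931  0.4131]
d [ 1.1  1.8 -3.1] rot [ 0.0004 -0.0001 -0.0004] rows>= 0.1
```

```bash
python3 -m creep '[[[0.1,1,1.8,-3,0,0,0],[0.1,1,1.8,-3,0,0,0],[0.1,1,1.8,-3,0,0,0]]]' | grep pos; python3 - <<'E'
from h import *
snap('wrist','w8',(205,150,100,100),6);rows()
E
```

```text
position: [0.564, 0.0712, 0.0603]
t 16.85 tcp [0.5638 0.0712 0.06  ] jaw yaw -24.23 tilt [0.0008 0.0005] w 0.2308112966894367 F [ 0.6454 -0.2088 -0.1885]
```

View pics/w8v.png

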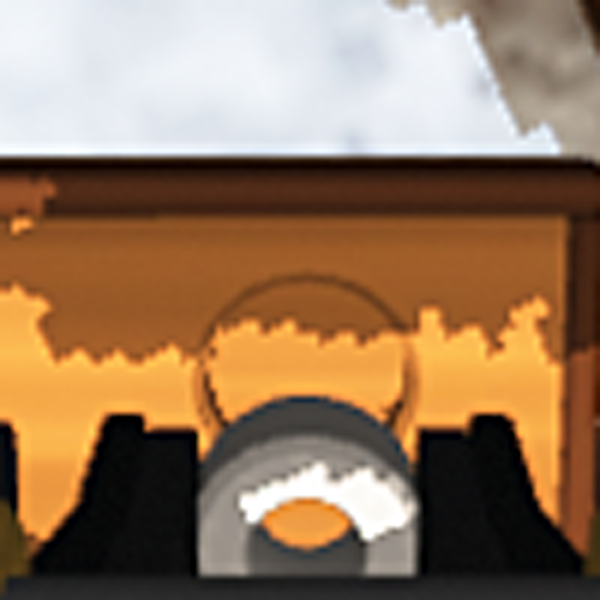

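w8: pocket 1's rim top is at (256.1,195.7) and the held bush's front at (256.4,216.2).

```bash
python3 - <<'E'
from h import *
V=dict(np.load('pics/w8.npz'));A=Rt(-24.25);p=V['pose'][:3,3]-A@[.0686,.0009,-.1627];print(p)
th=np.linspace(0,2*np.pi,361)
def fit(z,r,col,row):
    def e(q):
        u=proj(np.array([q[0],q[1],z])+np.c_[r*np.cos(th),r*np.sin(th),0*th],V);return [(u[:,0].max()+u[:,0].min())/2-col,u[:,1].min()-row]
    q=least_squares(e,p[:2],diff_step=1e-5).x;return q,(A.T@[*(q-p[:2]),0])[:2]*1e3
for r in(.0125,.013): print('P1',fit(.016,r,256.1,195.7))
print('edge',(A.T@(plane((256,185.5),V,.016)-p))*1e3)
for h in (.0085,.0091): print('bush',fit(p[2]-h,.011,256.4,216.2))
E
```

```text
[0.5641 0.0728 0.0602]
P1 (array([0.5648, 0.071 ]), array([-1.322 ,  1.3461]))
P1 (array([0.5646, 0.0706]), array([-1.822 ,  1.3464]))
edge [18.4617  1.2639 44.1808]
bush (array([0.5645, 0.07  ]), array([-2.3543,  1.4556]))
bush (array([0.5644, 0.0698]), array([-2.5644,  1.4575]))
```

```bash
python3 -m creep '[[[0.1,0.7,0,15,0,0,0],[0.1,0.7,0,25,0,0,0],[0.1,0.7,0,32,0,0,0],[0.1,0.7,0,34,0,0,0],[0.1,0.7,0,34,0,0,0]]]' |grep -E 'pos|ft'; for i in 1 2 3; do python3 -m creep '[[[0.1,0,0,1,0,0,0],[0.1,0,0,2,0,0,0],[0.1,0,0,2,0,0,0]]]' |grep -E 'pos|ft'; done
```

```text
position: [0.5634, 0.0715, 0.0248]
ft_force: [-0.9, 0.9, -0.1]
position: [0.5639, 0.0718, 0.0237]
ft_force: [-0.1, 0.2, 0.3]
position: [0.5637, 0.0718, 0.0215]
ft_force: [0.1, 0.6, -0.7]
position: [0.5636, 0.0717, 0.0194]
ft_force: [-0.1, 0.8, -0.6]
```

It went in with no contact force. Next: release, rise, and press down with closed fingers to check that it's seated.

```bash
python3 -m creep '[[[0.4,0,0,0.3,0,0,0],[0.4,0,0,0.3,0,0,0],[0.4,0,0,0,0,0,0],[0.4,0,0,-15,0,0,0],[0,0,0,-25,0,0,0]]]' 15|grep -E 'pos|ft|wid'; python3 -m creep '[[[0,0,0,0,0,0,0],[0,0,0,0,0,0,0],[0,0,0,0,0,0,0],[0,0,0,10,0,0,0],[0,0,0,14,0,0,0]]]' |grep -E 'pos|ft|wid'; for i in 1 2; do python3 -m creep '[[[0,0,0,1,0,0,0],[0,0,0,2,0,0,0],[0,0,0,2,0,0,0]]]'|grep -E 'pos|ft'; done
```

```text
position: [0.5643, 0.0717, 0.046]
ft_force: [-0.1, 0.3, -0.3]
grip_width: 0.359
position: [0.5628, 0.0717, 0.029]
ft_force: [-0.2, 0.1, -0.7]
grip_width: 0.023
position: [0.5637, 0.0717, 0.0283]
ft_force: [-0.2, 0.1, -0.5]
position: [0.5637, 0.0718, 0.0265]
ft_force: [0.3, 0.5, 0.6]
```

```bash
for i in 1 2 3; do python3 -m creep '[[[0,0,0,1,0,0,0],[0,0,0,1,0,0,0]]]'|grep -E 'pos|ft'; done; python3 -c "
from h import *
rows((.505,.051,.12,65.5),(.505,.051,.12,-114.5))
c=R.from_euler('z',-24.2,degrees=True).as_matrix()
for P,m in (((.5321,-.0024),(.045,-.04,0)),((.5638,.0716),(.045,.04,0)),((.5631,.070),(.045,.04,0))): print(np.array([*P,0])-c@m)
print(ctrl.get_state()['joint_positions'])"
```

```text
position: [0.5638, 0.0718, 0.0255]
ft_force: [-1.0, -0.1, 0.2]
position: [0.5638, 0.0718, 0.0245]
ft_force: [-0.5, -0.7, 0.0]
position: [0.5639, 0.0717, 0.0244]
ft_force: [-1.6, -0.3, 6.5]
t 20.45 tcp [0.5639 0.0717 0.0244] jaw yaw -24.24 tilt [-0.0001  0.0006] w 0.00809171426766426 F [-1.5893 -0.3232  6.4854]
d [-43.1 -45.2 -95.6] rot [ 0.0001 -0.0007 -1.5663] rows>= 10.4
d [0. 0. 0.] rot [0.     0.     3.1416] rows>= 21.0
[0.5075 0.0525 0.    ]
[0.5064 0.0536 0.    ]
[0.5057 0.052  0.    ]
[-0.669   0.3709  0.5832  1.8827 -0.247   0.9596 -0.3971]
```

Both bushes gave contact at the same 24.4 mm height, so both are seated flush. Now the handle: I'll take its position from w4 and from pocket 1.

```bash
python3 - <<'E'
from h import *
V=dict(np.load('pics/w4.npz'));A=Rt(-24.3);tcp=np.array([.5321,-.0018,.0612]);cam=V['pose'][:3,3]-A@[.0686,.0009,-.1627]
for d in (0,tcp-cam):
  q=plane((160+200/4,80+357/4),V,.062)+d; e=plane((160+313/4,169),V,.062)+d  # bar midline, bar end(x=36)
  u=A[:,1]; t=A[:,0]; print('centre est',e-.036*u)
rows((.5055,.0525,.12,65.7))
E
```

```text
centre est [0.5075 0.0529 0.062 ]
centre est [0.5072 0.0513 0.0621]
t 20.45 tcp [0.5639 0.0717 0.0244] jaw yaw -24.24 tilt [-0.0001  0.0006] w 0.00809171426766426 F [-1.5893 -0.3232  6.4854]
d [-41.5 -45.4 -95.6] rot [ 0.0001 -0.0007 -1.5698] rows>= 10.5
```

```bash
python3 -m creep '[[[0,0,0,-30,0,0,0],[0,0,0,-80,0,0,-0.1],[0.7,-15,-15,-110,0,0,-0.24],[0.7,-30,-30,-110,0,0,-0.39],[0.7,-41,-44,-110,0,0,-0.53]]]' 15|grep -E 'pos'; python3 -m creep '[[[0.7,0,0,0,0,0,-0.145],[0.7,0,0,0,0,0,-0.29],[0.7,0,0,0,0,0,-0.435],[0.7,0,0,0,0,0,-0.58],[0.7,0,0,0,0,0,-0.72]]]' |grep -E 'pos|ft|wid'; python3 -m creep '[[[0.7,0,0,0,0,0,-0.145],[0.7,0,0,0,0,0,-0.29],[0.7,0,0,0,0,0,-0.31],[0.7,0,0,0,0,0,-0.31],[0.7,0,0,0,0,0,-0.31]]]' |grep -E 'pos|ft|wid'; python3 - <<'E'
from h import *
snap('wrist','w9',(130,80,260,180),3)
rows((.5065,.0525,.030,65.7))
E
```

```text
position: [0.5068, 0.0518, 0.1348]
position: [0.5067, 0.0524, 0.1335]
ft_force: [0.3, -0.1, 1.1]
grip_width: 0.64
position: [0.5068, 0.0524, 0.1335]
ft_force: [0.6, 0.2, -0.2]
grip_width: 0.697
t 22.0 tcp [0.5068 0.0524 0.1335] jaw yaw 65.04 tilt [0.     0.0001] w 0.6975200290651986 F [-0.0822  0.231  -0.5615]
d [  0.3  -0.  103.5] rot [ 0.0001 -0.     -0.0116] rows>= 2.1
```

View pics/w9v.png

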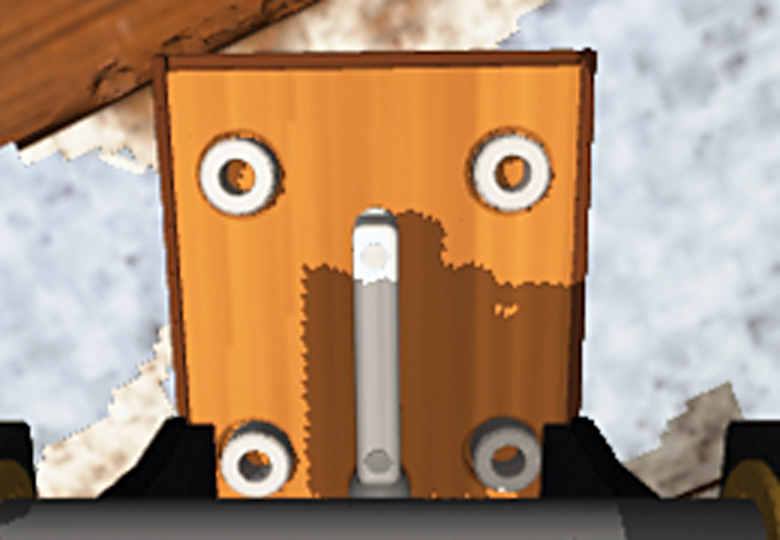

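All four pockets are filled and the ball is out of view behind the gripper. The bar is centred at column 255.7. Descending to grip the bar.

```bash
python3 -m creep '[[[0.6,0,0,40,0,0,-0.006],[0.6,0,0,75,0,0,-0.006],[0.5,0,0,95,0,0,-0.006],[0.4,0,0,103,0,0,-0.006],[0.3,0,0,103,0,0,-0.006]]]' 15|grep -E 'pos|ft|wid'; python3 -m creep '[[[0.22,0,0,0,0,0,0],[0.18,0,0,0,0,0,0],[0.16,0,0,0,0,0,0],[0.14,0,0,0,0,0,0],[0.12,0,0,0,0,0,0]]]' 10|grep -E 'pos|ft|wid'; python3 -m creep '[[[0.1,0,0,0,0,0,0],[0.08,0,0,0,0,0,0],[0.05,0,0,0,0,0,0]]]' 25|grep -E 'pos|ft|wid';python3 -m creep '[[[0,0,0,0,0,0,0],[0,0,0,0,0,0,0],[0,0,0,0,0,0,0]]]' 45|grep -E 'pos|ft|wid'; python3 -c "
from h import *
rows((.58,.319,.151,90.3))"
```

```text
position: [0.5062, 0.0522, 0.0298]
ft_force: [-0.8, -0.6, 0.1]
grip_width: 0.409
position: [0.507, 0.0519, 0.031]
ft_force: [-1.3, -1.5, 4.7]
grip_width: 0.136
position: [0.507, 0.0519, 0.031]
ft_force: [-1.3, -1.9, 5.5]
grip_width: 0.137
position: [0.507, 0.0519, 0.031]
ft_force: [-1.0, -2.1, 6.0]
grip_width: 0.133
t 23.6 tcp [0.507  0.0519 0.031 ] jaw yaw 65.48 tilt [ 0.0002 -0.0002] w 0.13256175715722862 F [-1.0141 -2.1483  6.0357]
d [  44.4  273.3 -120. ] rot [-0.0002  0.0002 -0.4332] rows>= 6.0
```

```bash
python3 -m creep '[[[0,0,0,-2,0,0,0],[0,0,0,-5,0,0,0],[0,0,0,-9,0,0,0],[0,0,0,-14,0,0,0],[0,0,0,-20,0,0,0]]]' ; python3 -m creep '[[[0,0,0,-7,0,0,0],[0,0,0,-15,0,0,0],[0,0,0,-23,0,0,0],[0,0,0,-31,0,0,0],[0,0,0,-39,0,0,0]]]' |grep -E 'pos|ft|wid'; python3 -m creep '[[[0,0,0,-8,0,0,0],[0,0,0,-16,0,0,0],[0,0,0,-24,0,0,0],[0,0,0,-32,0,0,0],[0,0,0,-39,0,0,0]]]' |grep -E 'pos|ft|wid'; python3 -m creep '[[[0,0,0,-7,0,0,0],[0,0,0,-13,0,0,0],[0,0,0,-18,0,0,0],[0,0,0,-21,0,0,0],[0,0,0,-22,0,0,0]]]' |grep -E 'pos|ft|wid';python3 - <<'E'
from h import *
rows((.58,.319,.151,90.3)); print(ctrl.get_state()['torque'])
for n in ('scene','side'):
    im=ctrl.get_image(n)[:,:,::-1];cv2.imwrite(f'pics/{n}1.png',im)
E
```

```text
time: 24.1
position: [0.5066, 0.0525, 0.0508]
tool_rot: [-0.667, -3.07, 0.0]
ft_force: [0.0, 0.8, -3.8]
grip_width: 0.13
position: [0.5069, 0.0524, 0.0904]
ft_force: [0.5, 0.5, -3.4]
grip_width: 0.137
position: [0.5069, 0.0524, 0.1293]
ft_force: [1.0, 0.9, -4.1]
grip_width: 0.135
position: [0.507, 0.0524, 0.1509]
ft_force: [-0.3, -0.5, -4.3]
grip_width: 0.136
t 25.6 tcp [0.507  0.0524 0.1509] jaw yaw 65.49 tilt [0.0004 0.0002] w 0.1357601955813932 F [-0.2997 -0.5493 -4.3475]
d [ 44.2 272.9  -0.1] rot [ 0.0003  0.0004 -0.433 ] rows>= 5.5
[-0.0472  0.0048  0.0077]
```

Lifted level with about 4.3 N of load and near-zero moment. Now a gentle carry to the press, then the turn.

```bash
python3 -m creep '[[[0,0.4,2,0,0,0,0],[0,1.1,6,0,0,0,0],[0,2.1,12,0,0,0,0],[0,3.5,20,0,0,0,0],[0,5.3,30,0,0,0,0]]]'|grep -E 'pos|ft|wid';python3 -m creep '[[[0,2.1,12,0,0,0,0],[0,4.6,26,0,0,0,0],[0,7.4,41,0,0,0,0],[0,10.3,57,0,0,0,0],[0,13.1,73,0,0,0,0]]]'|grep -E 'pos|ft|wid'; python3 -m creep '[[[0,2.8,16,0,0,0,0],[0,5.7,32,0,0,0,0],[0,8.5,48,0,0,0,0],[0,11.3,64,0,0,0,0],[0,14.1,80,0,0,0,0]]]'|grep -E 'pos|ft|wid';python3 -m creep '[[[0,2.8,16,0,0,0,0],[0,5.3,30,0,0,0,0],[0,7.6,43,0,0,0,0],[0,9.5,54,0,0,0,0],[0,11,63,0,0,0,0]]]'|grep -E 'pos|ft|wid';python3 -m creep '[[[0,1.3,7,0,0,0,0],[0,2.2,12,0,0,0,0],[0,3,16,0,0,0,0],[0,3.5,18,0,0,0,0],[0,3.5,19,0,0,0,0]]]'|grep -E 'pos|ft|wid'; python3 -c "
from h import *
rows((.575,.319,.151,90.2))"
```

```text
position: [0.5146, 0.0827, 0.1505]
ft_force: [0.3, 1.3, -3.1]
grip_width: 0.135
position: [0.5331, 0.1556, 0.1505]
ft_force: [-0.2, 0.5, -3.0]
grip_width: 0.133
position: [0.5535, 0.2338, 0.1505]
ft_force: [0.3, 0.1, -3.8]
grip_width: 0.136
position: [0.5695, 0.2953, 0.1505]
ft_force: [-0.2, 1.1, -4.6]
grip_width: 0.132
position: [0.574, 0.313, 0.1506]
ft_force: [0.4, 0.3, -4.7]
grip_width: 0.133
t 28.2 tcp [0.574  0.313  0.1506] jaw yaw 65.48 tilt [-0. -0.] w 0.1327781726819954 F [ 0.3774  0.254  -4.6923]
d [ 1.6  5.9 -0.4] rot [-0.0001 -0.     -0.4314] rows>= 2.9
```

```bash
python3 -m creep '[[[0,0.2,0.6,0,0,0,-0.005],[0,0.5,2,0,0,0,-0.02],[0,0.9,3.5,0,0,0,-0.05],[0,1.3,5,0,0,0,-0.09],[0,1.6,6,0,0,0,-0.13]]]'|grep -E 'pos|ft|wid';python3 -m creep '[[[0,0,0,0,0,0,-0.045],[0,0,0,0,0,0,-0.09],[0,0,0,0,0,0,-0.135],[0,0,0,0,0,0,-0.175],[0,0,0,0,0,0,-0.205]]]'|grep -E 'pos|ft|wid';python3 -m creep '[[[0,0,0,0,0,0,-0.035],[0,0,0,0,0,0,-0.06],[0,0,0,0,0,0,-0.08],[0,0,0,0,0,0,-0.092],[0,0,0,0,0,0,-0.096]]]'|grep -E 'pos|ft|wid'; python3 - <<'E'
from h import *
rows((.575,.319,.151,90.2))
snap('scene','s2');snap('side','d2')
a=cv2.imread('pics/s2.png');b=cv2.imread('pics/d2.png')
def crop(im,x,y,w,h,k=4):
    c=cv2.resize(im[y:y+h,x:x+w],None,fx=k,fy=k,interpolation=cv2.INTER_CUBIC)
    for i in range(0,w,10): cv2.putText(c,str(x+i),(i*k,8),0,.3,(0,0,255),1)
    for j in range(0,h,10): cv2.putText(c,str(y+j),(0,j*k+4),0,.3,(255,0,0),1)
    return c
cv2.imwrite('pics/f2.png',np.hstack([crop(a,195,65,105,150,3.8 and 4)[:, :400],crop(b,105,205,100,150,4)]))
E
```

```text
position: [0.575, 0.3193, 0.1506]
ft_force: [-0.1, -0.0, -3.2]
grip_width: 0.133
position: [0.575, 0.3192, 0.1506]
ft_force: [-0.3, 0.3, -3.7]
grip_width: 0.134
position: [0.575, 0.3191, 0.1506]
ft_force: [0.9, 0.7, -3.6]
grip_width: 0.135
t 29.7 tcp [0.575  0.3191 0.1506] jaw yaw 90.21 tilt [0.0001 0.0001] w 0.1345244841764363 F [ 0.8641  0.6791 -3.5642]
d [ 0.  -0.1 -0.4] rot [0.0001 0.0001 0.0002] rows>= 0.0
```

```bash
python3 - <<'E'
from h import *
S=ctrl.camera_params('scene');D=ctrl.camera_params('side')
P=np.array([[x,y,.137] for x in(.495,.655) for y in (.254,.384)]+[[.63,.319,.1445],[.69,.319,.026],[.748,.319,.038]])
print(proj(P,S).round(0).tolist(),proj(P,D).round(0).tolist())
s=cv2.imread('pics/s2.png')[45:165,175:307];d=cv2.imread('pics/d2.png')[205:355,110:260]
s=cv2.resize(s,(396,360),interpolation=2);d=cv2.resize(d,(400,400),interpolation=2)
o=np.zeros((600,800,3),np.uint8);o[:360,:396]=s;o[:400,400:]=d
cv2.imwrite('pics/f3.png',o)
E
```

```text
[[187.0, 120.0], [166.0, 97.0], [235.0, 100.0], [212.0, 79.0], [216.0, 90.0], [235.0, 114.0], [250.0, 104.0]] [[291.0, 229.0], [294.0, 274.0], [216.0, 229.0], [211.0, 274.0], [226.0, 248.0], [201.0, 286.0], [174.0, 283.0]]
```

```bash
python3 - <<'E'
import cv2,numpy as np
s=cv2.imread('pics/s2.png')[45:140,150:310];d=cv2.imread('pics/d2.png')[200:330,100:310]
s=cv2.resize(s,None,fx=3,fy=3,interpolation=2);d=cv2.resize(d,None,fx=2.4,fy=2.4,interpolation=2)
o=np.zeros((600,510,3),np.uint8);o[:285,:480]=s;o[286:286+312,:504]=d[:,:504]
cv2.imwrite('pics/f3.png',o)
E
```

```text
(no output)
```

View pics/f3.png

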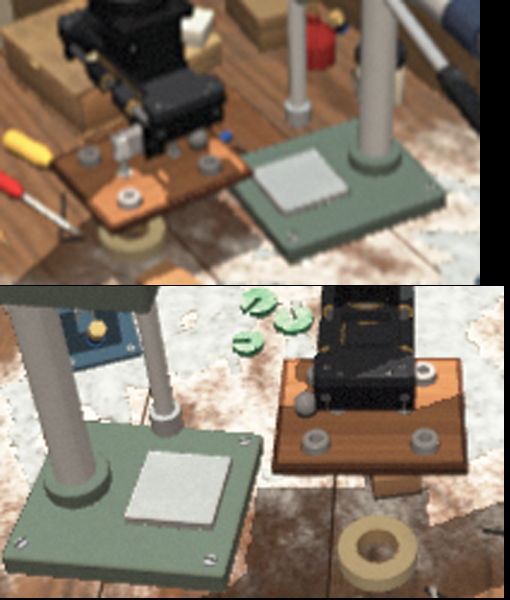

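The side view shows the ball still in the cup at (306,404) and the tray level and clear of the block and tape. I'll back-project the table corners to check alignment.

```bash
python3 - <<'E'
from h import *
S=ctrl.camera_params('scene');D=ctrl.camera_params('side')
def an(n,c,px,z):
    Q=np.array([plane(p,c,z)[:2] for p in px]);e=np.roll(Q,-1,0)-Q
    print(n,'c',Q.mean(0),'edges mm',(np.linalg.norm(e,axis=1)*1e3).round(),'dir',(np.degrees(np.arctan2(e[:,1],e[:,0]))).round(1));return Q
d=lambda L:[(100+x/2.4,200+(y-286)/2.4) for x,y in L]
s=lambda L:[(150+x/3,45+y/3) for x,y in L]
an('table side',D,d([(145,451),(232,456),(213,526),(127,521)]),.038)
an('table scene',S,s([(250,168),(302,148),(348,183),(297,212)]),.038)
print('front',an('base side',D,d([(92,421),(262,436),(228,580),(6,569)]),.026))
print([plane(p,S,.026) for p in s([(236,189),(292,251)])])
an('tray side',D,d([(285,360),(463,360),(467,470),(274,470)]),.137)
E
```

```text
table side c [0.7463 0.3227] edges mm [82. 82. 76. 82.] dir [175.8  85.   -3.9 -90.9]
table scene c [0.7489 0.3191] edges mm [67. 80. 73. 91.] dir [  -2.4  -85.7 -172.9   90.2]
base side c [0.776  0.3235] edges mm [169. 166. 192. 179.] dir [ 173.4   85.5   -3.1 -101.9]
front [[0.8476 0.2285]
 [0.6796 0.248 ]
 [0.6927 0.4138]
 [0.8843 0.4034]]
[array([0.6896, 0.3542, 0.026 ]), array([0.6827, 0.2347, 0.026 ])]
tray side c [0.5706 0.3253] edges mm [158. 129. 154. 129.] dir [-180.    89.     0.2  -89.4]
```

```bash
python3 - <<'E'
from h import *
for n in ('scene','side'):
    c=ctrl.camera_params(n);im=cv2.imread(f'pics/{n}0.png')
    for nm,z,win,lo,hi in (('table',.038,(.70,.80,.27,.375),None,None),('base',.026,(.66,.80,.20,.44),None,None)):
        x0,x1,y0,y1=win;k=4000
        W=np.float32([[x0,y0],[x1,y0],[x1,y1],[x0,y1]])
        H=cv2.getPerspectiveTransform(np.float32(proj(np.c_[W,[z]*4],c)),np.float32((W-[x0,y0])*k))
        r=cv2.warpPerspective(im,H,(int((x1-x0)*k),int((y1-y0)*k)),flags=cv2.INTER_CUBIC)
        cv2.imwrite(f'pics/r_{n}_{nm}.png',r)
        hsv=cv2.cvtColor(r,cv2.COLOR_BGR2HSV)
        if nm=='table':
            m=((hsv[...,2]>135)&(hsv[...,1]<50)).astype(np.uint8)
        else:
            m=((hsv[...,0]>40)&(hsv[...,0]<95)&(hsv[...,1]>40)&(hsv[...,2]<150)).astype(np.uint8)
        m=cv2.morphologyEx(m,cv2.MORPH_OPEN,np.ones((9,9)))
        cs=max(cv2.findContours(m,0,1)[0],key=cv2.contourArea);cx,(w,h),a=cv2.minAreaRect(cs)
        print(n,nm,'centre',cx[0]/k+x0,cx[1]/k+y0,'size',w/k,h/k,'ang',a)
        if nm=='base':  # front edge: first green x in each row
            ys=np.arange(0,m.shape[0],8);xs=np.array([np.argmax(m[y]) if m[y].any() else -1 for y in ys]);ok=xs>0
            yy=ys[ok]/k+y0;xx=xs[ok]/k+x0;print('front y range',yy.min(),yy.max());print(np.c_[yy,xx][::6].round(3).tolist())
E
```

```text
scene table centre 0.7482736358642578 0.31903699111938477 size 0.09073554229736328 0.08470308685302734 ang 83.9909896850586
scene base centre 0.678875 0.253 size 0.008 0.00475 ang 90.0
front y range 0.21600000000000003 0.256
[[0.216, 0.79], [0.228, 0.702], [0.254, 0.676]]
side table centre 0.7498750076293945 0.3222499923706055 size 0.10449998474121094 0.09974998474121094 ang 90.0
side base centre 0.7711250000000001 0.40549999999999997 size 0.002 0.00225 ang 90.0
front y range 0.406 0.406
[[0.406, 0.77]]
```

```bash
python3 - <<'E'
import cv2,numpy as np
for n in ('scene','side'):
    r=cv2.imread(f'pics/r_{n}_table.png');g=cv2.GaussianBlur(r,(9,9),0).astype(int)
    red=g[...,2].astype(np.uint8)
    for t in (None,140,150,160):
        th,m=cv2.threshold(red,t or 0,1,cv2.THRESH_BINARY+(cv2.THRESH_OTSU if t is None else 0))
        m=cv2.morphologyEx(m,cv2.MORPH_OPEN,np.ones((31,31)))
        cs=max(cv2.findContours(m,0,1)[0],key=cv2.contourArea)
        q=cv2.approxPolyDP(cs,20,True)[:,0]
        pts=cs[:,0];e=[]
        for a,b in zip(q,np.roll(q,-1,0)):
            L=np.linalg.norm(b-a)
            if L<150: continue
            u=(b-a)/L;s=(pts-a)@u;dd=abs((pts-a)@[-u[1],u[0]]);w=pts[(s>.12*L)&(s<.88*L)&(dd<10)]
            v=cv2.fitLine(w.astype(np.float32),2,0,.01,.01)[:2,0];e.append((round(L/4),round(((np.degrees(np.arctan2(v[1],v[0]))+45)%90)-45,1)))
        print(n,th,len(q),q.min(0)/4,q.max(0)/4,e)
E
```

```text
scene 153.0 4 [6.   5.25] [90.5 91. ] [(73, np.float32(-6.6)), (78, np.float32(-6.3)), (76, np.float32(-5.9)), (80, np.float32(-7.7))]
scene 140.0 4 [5.25 4.5 ] [91.25 92.25] [(74, np.float32(-6.4)), (81, np.float32(-6.4)), (77, np.float32(-6.0)), (83, np.float32(-8.0))]
scene 150.0 4 [6.   5.25] [90.75 91.5 ] [(73, np.float32(-6.4)), (79, np.float32(-6.4)), (76, np.float32(-6.0)), (81, np.float32(-7.7))]
scene 160.0 4 [6.5  6.25] [89.75 90.25] [(73, np.float32(-6.4)), (75, np.float32(-6.5)), (75, np.float32(-5.8)), (79, np.float32(-7.1))]
side 164.0 4 [6.75 7.5 ] [90.5  91.75] [(76, np.float32(-6.3)), (77, np.float32(-5.8)), (77, np.float32(-5.9)), (77, np.float32(-6.1))]
side 140.0 4 [6.  6.5] [91.25 92.5 ] [(78, np.float32(-6.2)), (79, np.float32(-5.9)), (78, np.float32(-5.9)), (79, np.float32(-6.0))]
side 150.0 4 [6.25 7.  ] [91.   92.25] [(77, np.float32(-6.2)), (78, np.float32(-5.9)), (77, np.float32(-5.8)), (78, np.float32(-6.2))]
side 160.0 4 [6.5  7.25] [90.5 92. ] [(76, np.float32(-6.3)), (78, np.float32(-5.9)), (76, np.float32(-5.8)), (78, np.float32(-6.2))]
```

Both cameras agree that the table is turned −6.1°, and its centre puts press_front at about (0.6905, 0.3255). I'll turn the tray to match and shift to that y.

```bash
python3 -m creep '[[[0,-0.5,0.7,0,0,0,0.01],[0,-1.5,2,0,0,0,0.03],[0,-3,4,0,0,0,0.06],[0,-4.3,5.5,0,0,0,0.085],[0,-4.8,6.3,0,0,0,0.1]]]'|grep -E 'pos|ft|wid';python3 -m creep '[[[0,-0.2,0.2,0,0,0,0.007],[0,-0.2,0.2,0,0,0,0.01],[0,-0.2,0.2,0,0,0,0.01],[0,-0.2,0.2,0,0,0,0.01],[0,-0.2,0.2,0,0,0,0.01]]]'|grep -E 'pos|ft|wid'; python3 - <<'E'
from h import *
rows();s=ctrl.get_state();print(np.abs(s['qd']).max(),s['torque'])
# check ball: fraction dark-grey blob near predicted ball pixel in side view, and tray-frame position
snap('side','d4');im=cv2.imread('pics/d4.png').astype(int);D=ctrl.camera_params('side')
P=np.array(s['position'])-[0,0,.030];c=R.from_euler('z',-6.1,degrees=True).as_matrix()
u=proj(P+c@[.055,0,.0235],D)[0];print('pred ball px',u)
x,y=u.round().astype(int);b=im[y-12:y+13,x-12:x+13];sat=b.max(2)-b.min(2);m=((sat<30)&(b.max(2)>50)).astype(np.uint8)
n,l,st,ce=cv2.connectedComponentsWithStats(m);print(st[1:].tolist(),(ce[1:]-12).round(1).tolist())
E
```

```text
position: [0.5799, 0.3258, 0.1505]
ft_force: [0.5, -0.1, -4.4]
grip_width: 0.132
position: [0.58, 0.3256, 0.1506]
ft_force: [-0.2, 0.5, -2.9]
grip_width: 0.134
t 30.8 tcp [0.58   0.3256 0.1506] jaw yaw 83.88 tilt [0.0001 0.0001] w 0.1342248915042511 F [-0.1971  0.4606 -2.8839]
0.0018543721068078978 [ 0.0533  0.0043 -0.0801]
pred ball px [223.4739 248.0576]
[[4, 0, 2, 3, 5], [20, 1, 4, 2, 6], [10, 9, 6, 10, 27], [15, 11, 3, 2, 6], [0, 13, 2, 1, 2], [0, 15, 1, 7, 7], [17, 17, 1, 1, 1], [24, 17, 1, 1, 1], [16, 24, 1, 1, 1]] [[-7.6, -11.0], [9.5, -10.3], [-0.4, 2.6], [4.0, -0.5], [-11.5, 1.0], [-12.0, 6.0], [5.0, 5.0], [12.0, 5.0], [4.0, 12.0]]
```

The ball blob is at its predicted place, within the side camera's known offset. I'll hold briefly and hand in.

```bash
python3 -m creep '[[[0,0,0,0,0,0,0],[0,0,0,0,0,0,0],[0,0,0,0,0,0,0]]]'; python3 -c "
from bench import ctrl
ctrl.close_job()"
```

```text
time: 31.15
position: [0.58, 0.3257, 0.1506]
tool_rot: [0.168, 3.137, 0.0]
ft_force: [-0.2, 0.4, -4.1]
grip_width: 0.132
the job is handed in; nothing more can be done
```

The job is handed in at 31.15 s, with the arm still holding the tray level in front of the press.

**Bushes:** Two spares went into the empty pockets at the ball end, pockets 1 and 2. The first one stuck tilted on the pocket rim. It had seated after I let go, as pressing with closed fingers showed. Both new bushes met the fingers at the same height, about 24.4 mm, which is flush if the tray underside is at z ≈ 0. The wrist picture showed all four pockets filled.

**Carry and final hold:** I lifted the tray by its bar at 45 N and carried it slowly.

| Last check | Reading |
|---|---|
| Tray centre | about (0.580, 0.326), roughly 110 mm nearer the robot than the press front |
| Underside height | about 95 mm above the press front |
| Tilt | about 0.0001 rad |
| Load | about 4 N |
| Joint speeds | near zero |

**Alignment:** The table measured turned about −6.1° in both cameras, so I turned the tray to match it. I set its y to the press front's estimated y of 0.3255.

**Ball:** In the side image after the last turn, a grey blob sat where the ball should be, about 2.6 px off. That is within the side camera's usual offset. I did not view a picture after that last small turn.

**Disagreements:** The scene and side cameras differed by 3–10 mm in y. The initial fits of the tray's height came out too low by up to 15 mm, so I used the contact height instead. The final y in front of the press is good to only a few millimetres.

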